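Wind up a screw jack under a bracket's overhang with a tommy bar

ROBOT

A 7-joint arm with a two-finger parallel gripper is mounted at the origin on a cart in front of the work surface, level with it; the furniture and walls round the work are solid. World frame = base frame: x ahead of the robot, y to its left, z up, the work surface at z = 0. Lengths are in m, angles in rad, forces in N, time in s.
With the tool pointing down it reaches from about 0.4 to 0.75 m from the base axis. Payload 19.5 kg.
Tool frame: the origin (TCP) lies midway between the tips of the shut fingers; the grasp point (between the pads) lies 19 mm behind it; x points along the fingers, y is the direction in which the jaws open and shut, and the axes are right-handed (so a half turn about x gives the same grasp; the last joint's range is limited). The gripper opens to 85 mm and grips with 20 to 120 N. Pads are 22 mm wide; open, the fingers measure 114 mm over their backs; the gripper's body (76 mm by 85 mm) begins 54 mm behind the grasp point. The pads swing forward as they close: fully open they stand 13 mm farther back than shut.
Start: joints at [-1.365, 0.707, -0.028, 1.485, 0.022, 0.951, -0.075], TCP at [0.141, 0.557, 0.231] pointing down, gripper open.
Joint ranges: [-2.71, 2.71], [-0.32, 2.16], [-1.57, 1.52], [0, 2.45], [-1.46, 4.6], [0, 2.02], [-2.83, 2.83]. Speed limits (rad/s): [1.89, 1.89, 2.57, 2.57, 3.01, 3.01, 3.01].

INTERFACE

Orientations are given as a unit quaternion [w, x, y, z].
In Python, from plant import r gives the robot as it stands.
- The arm moves only by the tool play_rows, never from a script. Its argument "rows" is one flat list of numbers, 5 for each row, row after row: the shift along the tool's x, y, z in mm, then the turn about the tool's x in degrees, then the opening in per cent of the stroke, from 0 (shut) to 100 (fully open). A call has 1 to 20 rows; each row is the pose to reach, as a shift and turn from the pose commanded when the call began, along the tool's axes at that moment; what a row does not reach only later rows make up. A row lasts 1/10 s, in which the tool goes at most 50 mm and 8.59 degrees, less where a joint would pass 70% of its speed; a pose out of reach is approached as far as the arm can. A call with a gripper value outside its range is refused whole. The fingers move at their own pace and stop on an object; "force" is the grip in N (left out, the last holds). Time passes only in rows, so rows that repeat a pose let the fingers close. It gives the time, the measured TCP pose, the force and the opening at its end, in the units of the state.
- r.read_state(): the state, without advancing time (a new reading comes with each control period).
- r.capture(name): name is "scene" or "top" or "wrist"; returns a dict with "img" (384x512x3 uint8, blue, green, red), "z_map" (384x512 float32, m along the optical axis (not along the pixel's ray), 0 where there is no reading), "fx", "fy", "cx", "cy" (pixels), "world_from_camera" (4x4, takes a point from camera to world coordinates). Camera axes: x right, y up, looking along -z (the intrinsics and any distortion apply to the point x, -y, -z); pixel columns grow to the right and rows downward; lengths in m; the calibration is good to about 2 mm. A picture is of the moment at which its call begins.
- r.hand_in(): hands the job in, once; it reports no verdict.
The state is a dict: "clock": time; "joint_pos": joint angles; "joint_vel": joint speeds; "joint_efforts": joint torques, N m; "tool_pos": TCP position; "eef_rot": TCP orientation; "ft_force": force on the tool from outside, world axes, zero at the start; "wrist_torque": the same for the moment, N m; "finger_gap": opening from 0.0 (shut) to 1.0 (fully open).
Only numpy, scipy, OpenCV 4.12 (cv2) and the standard library are available. Lean on these libraries where they do the work, as an engineer would, in place of code of your own. Each camera call takes 0.05 s, during which the arm holds its last target.

TASK

The free end of the clamped bracket is about to be drilled and must not spring under the drill. Put the tommy bar into the holes of the screw jack's collar and wind the collar clockwise (seen from above), moving the bar on to a fresh hole whenever the swing runs out, until the jack's head bears against the underside of the bracket and the collar will turn no further. Turn the collar only with the bar, leave the two cups and the tin where they stand, and finally do not leave the bar in the jack: lay it flat on the bench top clear of the set-up's plate.

Things in the scene. Friction and masses are not known exactly. Their poses are not given: they have to be found in the camera images.
- collar_center (a point): Centre of the screw jack's steel collar (70 mm across, 50 to 82 mm above the bench): on the jack's upright axis at the height of the collar's holes, 66 mm above the bench. Does not turn with the collar: x runs level from the jack to the grey box that carries the bracket, z is up.
- jack_collar (a joint): The collar's turn in rad, growing clockwise seen from above, which raises the jack's head 8 mm a turn. Starts at 0.5 to 1.6; at 4.6 the head bears on the bracket, a hard stop. Stiff: needs about 0.4 Nm (4 N at 100 mm from the axis) and stays where it is left.
- hole_0 (a point): Mouth of one of the collar's six level radial holes, on its rim 35 mm from the axis; turns with the collar, x points straight out of the hole. At joint value 0 it points along collar_center's x axis. The others follow every 60 degrees. Holes are 16 mm wide with a small countersink; a bar's tip can go in about 20 mm, to 15 mm from the axis.
- jack: The screw jack, bolted down: round grey base 80 mm across, collar, 26 mm screw that does not turn, dark 36 mm pad as its head. Origin under its base on the axis, 14 mm above the bench, axes as collar_center.
- setup: Dark steel plate, fixed, 240 x 150 x 14 mm; origin on the bench under the jack's axis; plate from x -60 to 180, y -75 to 75. Grey box from x 80 to 160, y -44 to 44. Bracket: 44 mm wide end over the jack, to x -22, from 104 to 124 mm high. Clamp bar and studs at x 100 to 130, y -73 to 73, to 159 mm high; back flange to 172. Bar and fingers have room more than 60 degrees off the x axis.
- bar_mid (a point): Middle of the tommy bar: loose straight steel bar, 180 mm long, 0.2 kg, lying on the bench with this point 7 mm above it, x along it. Its middle 100 mm is a dark octagon 14 mm across flats (does not roll, flats at the sides). Both ends alike: round, 12 mm, the last 40 mm; the last 14 mm taper to 8 mm. Either fits the holes loosely.
- bar_tip_a (a point): One end face of the tommy bar, 90 mm along +x from bar_mid.
- bar_tip_b (a point): The other end face of the tommy bar, 90 mm along -x from bar_mid.
- tommy_bar: The tommy bar; origin on its underside below bar_mid, x along the bar.
- alu_cup_1: Bystander: aluminium cup, 45 mm across, 52 mm high, standing loose on the bench; origin at the centre of its underside.
- alu_cup_2: Bystander: a second cup like it.
- pin_tin: Bystander: small loose red tin, 63 x 92 x 34 mm; origin at the centre of its underside.

How it is judged:
On the way, in this order (a step that is already met when the one before it is completed fails the run):
1. the tommy bar's end is in a hole of the collar (distance between any of bar_tip_a, bar_tip_b and collar_center below 0.029 m), for 0.1 s.
2. the collar is wound up to its stop, the head bearing on the bracket (value of joint jack_collar above 4.45 rad), for 0.1 s.
At the end, for the whole second after the job is handed in: The collar stands within 0.15 rad (9 degrees) of its hard stop, so the jack's head bears on the bracket; the bar lies flat and at rest on the bench top itself (its middle under 13 mm above the bench and more than 110 mm from the jack's axis), released (value of joint jack_collar above 4.45 rad and height (world z) of bar_mid below 0.013 m and horizontal distance between bar_mid and collar_center above 0.11 m and linear speed of tommy_bar below 0.02 m/s and contact force between the fingers and tommy_bar below 0.2 N and velocity of joint jack_collar below 0.05 rad/s); the robot touches nothing.
It fails at once if the fingers press on the jack instead of turning it with the bar (over 8 N) (contact force between the fingers and jack above 8 N).
It fails at once if a cup or the tin is pushed more than 30 mm or a cup is tipped (distance of any of alu_cup_1, alu_cup_2, pin_tin from where it was at the start of the episode above 0.03 m or angle between any of alu_cup_1, alu_cup_2's own z axis and vertical above 0.5 rad).
It also fails if it takes over 72 s, if anything falls off the work surface, if the arm or the gripper's body presses on something with over 40 N, if the wrist force passes 120 N, or if a joint passes its speed limit or range.

## Working session

There is one attempt and no reset: what is moved stays moved. The work goes in short steps, Python scripts to look and compute and a tool call to move; the robot and the scene stay as the last step left them, time stands still between calls to the robot, and variables do not carry over. Pictures are saved under pics/ and viewed, and the job is handed in when it is done.

Besides the shell and the picture viewer there is one more tool, called as name(argument=value, ...) on one line, values as JSON. play_rows: Moves the arm, as the interface text tells. Its arguments: {"type":"object","properties":{"rows":{"type":"array"},"force":{"type":"number"}},"required":["rows"]}

```bash
ls; mkdir -p pics; python3 - <<'E'
from plant import r
import cv2,numpy as np
s=r.read_state();print({k:np.round(v,3) for k,v in s.items()})
for n in ["scene","top","wrist"]:
    c=r.capture(n);cv2.imwrite(f"pics/{n}0.png",c["img"]);np.savez(f"{n}0.npz",**c)
    print(n,c["fx"],c["cx"],c["cy"],np.round(c["world_from_camera"],3).tolist(),[k for k in c])
E
```

```text
pics
{'clock': np.float64(0.0), 'joint_pos': array([-1.365,  0.707, -0.028,  1.485,  0.022,  0.951, -0.075]), 'joint_vel': array([ 0.   , -0.   , -0.   ,  0.   ,  0.   , -0.   ,  0.001]), 'joint_efforts': array([ 1.0000e-03, -8.8321e+01,  1.2350e+00, -2.3616e+01,  1.7000e-02,
        7.0000e-03, -0.0000e+00]), 'tool_pos': array([0.141, 0.557, 0.231]), 'eef_rot': array([ 0.702,  0.087,  0.702, -0.088]), 'ft_force': array([-0.018, -0.129,  0.133]), 'wrist_torque': array([-0.049, -0.019, -0.04 ]), 'finger_gap': np.float64(0.993)}
scene 416.89425867058515 254.7132001936033 195.57263775604315 [[0.47, 0.546, -0.693, -0.144], [-0.882, 0.29, -0.37, -0.61], [-0.001, 0.786, 0.618, 0.586], [0.0, 0.0, 0.0, 1.0]] ['img', 'z_map', 'fx', 'fy', 'cx', 'cy', 'world_from_camera']
top 352.30223009848777 248.44956694806655 190.77945267699474 [[0.003, 0.983, -0.182, 0.31], [-1.0, 0.007, 0.018, -0.277], [0.019, 0.182, 0.983, 0.895], [0.0, 0.0, 0.0, 1.0]] ['img', 'z_map', 'fx', 'fy', 'cx', 'cy', 'world_from_camera']
wrist 342.9446723362396 258.91014975168827 191.95465053620092 [[0.245, -0.933, -0.262, 0.075], [0.969, 0.235, 0.069, 0.574], [-0.003, -0.271, 0.963, 0.374], [0.0, 0.0, 0.0, 1.0]] ['img', 'z_map', 'fx', 'fy', 'cx', 'cy', 'world_from_camera']
```

View pics/scene0.png

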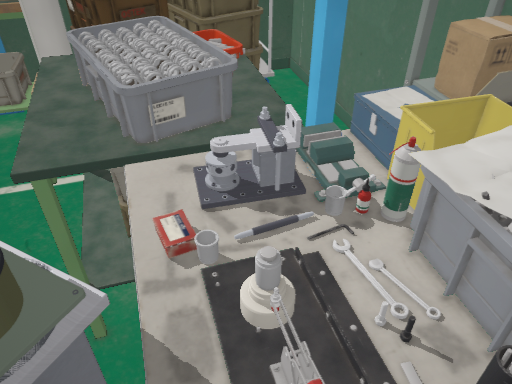

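View pics/top0.png

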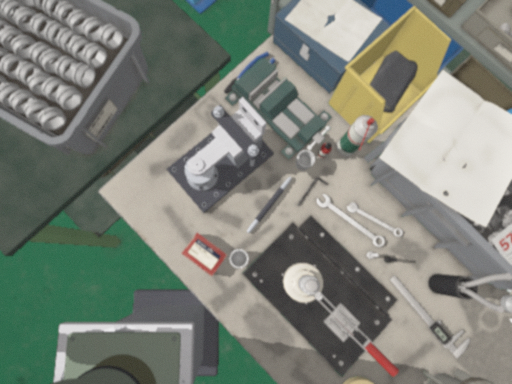

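The scene view shows the jack at about (222,170) with the box behind it, the bar at (275,227), cups at (207,247) and (335,200), and the tin at (175,232). In the top view the jack is at (200,175) and the bar runs from (250,230) to (292,178).

```bash
cat > h.py <<'E'
import numpy as np,cv2
def load(n): 
    d=np.load(n);return {k:d[k] for k in d.files}
def cloud(c):
    H,W=c["z_map"].shape
    u,v=np.meshgrid(np.arange(W),np.arange(H));z=c["z_map"]
    P=np.stack([(u-c["cx"])/c["fx"]*z,-(v-c["cy"])/c["fy"]*z,-z],-1)
    T=c["world_from_camera"];return P@T[:3,:3].T+T[:3,3]
def ray(c,u,v,h):
    T=c["world_from_camera"];d=T[:3,:3]@np.array([(u-c["cx"])/c["fx"],-(v-c["cy"])/c["fy"],-1.])
    o=T[:3,3];return o+d*(h-o[2])/d[2]
def proj(c,p):
    T=c["world_from_camera"];q=T[:3,:3].T@(np.asarray(p)-T[:3,3])
    return np.array([c["cx"]+c["fx"]*q[0]/-q[2],c["cy"]-c["fy"]*q[1]/-q[2]])
def crop(c,u0,v0,u1,v1,s,fn):
    cv2.imwrite(fn,cv2.resize(c["img"][v0:v1,u0:u1],None,fx=s,fy=s,interpolation=cv2.INTER_CUBIC))
E
python3 - <<'E'
from h import *
t=load("top0.npz");s=load("scene0.npz")
for n,c,pts in (("top",t,[(250,230),(292,178),(271,204),(239,260),(307,160),(204,254),(200,178),(204,165)]),("scene",s,[(275,227),(207,247),(335,200),(175,230),(221,170),(218,146)])):
    P=cloud(c)
    for p in pts: print(n,p,np.round(P[p[1],p[0]],3))
crop(t,150,90,330,290,4,"pics/topc.png"); crop(s,130,90,390,290,3,"pics/scc.png")
E
```

```text
top (250, 230) [ 0.373 -0.297  0.013]
top (292, 178) [ 0.509 -0.407  0.   ]
top (271, 204) [ 0.439 -0.35   0.015]
top (239, 260) [ 0.299 -0.27   0.013]
top (307, 160) [ 0.555 -0.445  0.013]
top (204, 254) [ 0.314 -0.186  0.034]
top (200, 178) [ 0.489 -0.178  0.083]
top (204, 165) [ 0.511 -0.19   0.121]
scene (275, 227) [ 0.433 -0.349  0.007]
scene (207, 247) [ 0.285 -0.283  0.05 ]
scene (335, 200) [ 0.529 -0.439  0.044]
scene (175, 230) [ 0.307 -0.194  0.034]
scene (221, 170) [ 0.492 -0.185  0.06 ]
scene (218, 146) [ 0.492 -0.182  0.121]
```

```bash
sleep 0
```

```text
(no output)
```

View pics/topc.png

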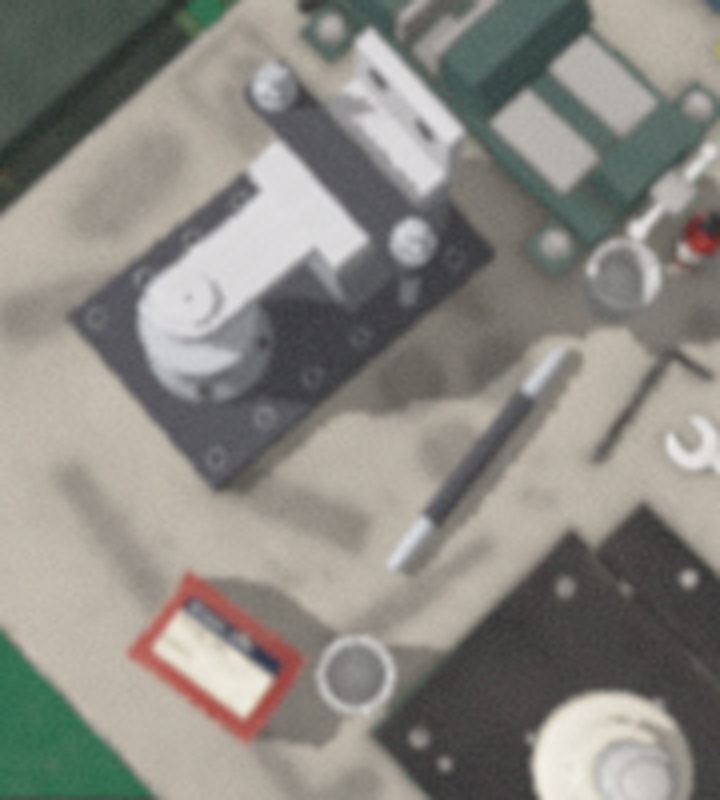

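View pics/scc.png

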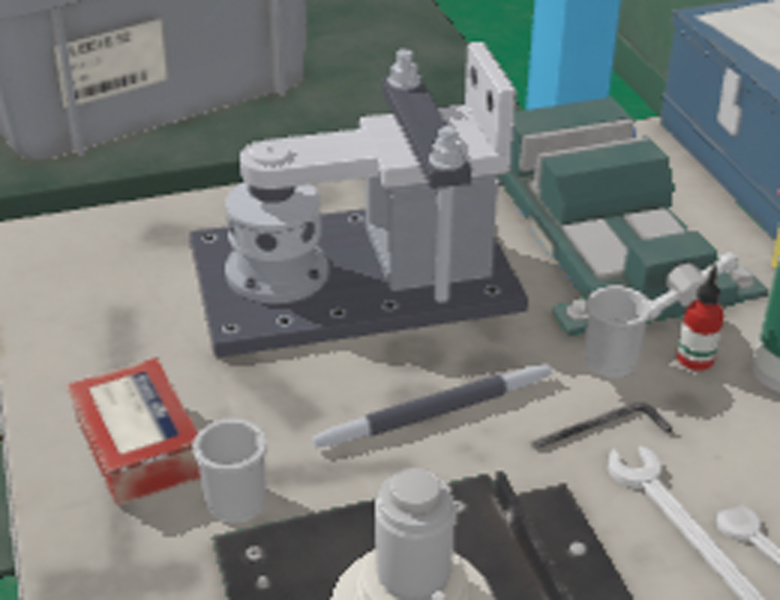

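```bash
cat > m.py <<'E'
from h import *
from scipy.optimize import least_squares
t=load("top0.npz");s=load("scene0.npz")
for n,c in (("top",t),("scene",s)):
    hsv=cv2.cvtColor(c["img"],cv2.COLOR_BGR2HSV)
    P=cloud(c);X=P[...,0];Y=P[...,1];Z=P[...,2]
    near=np.hypot(X-.53,Y+.21)<.22
    dark=(hsv[...,2]<110)&(Z>.004)&(Z<.022)&near
    # plate corners: hull of dark mask rays at z=14
    m=cv2.morphologyEx(dark.astype(np.uint8),cv2.MORPH_OPEN,np.ones((3,3)))
    k,l,st,ce=cv2.connectedComponentsWithStats(m)
    i=1+np.argmax(st[1:,4]);m=l==i
    v,u=np.nonzero(m)
    q=np.array([ray(c,a,b,.014)[:2] for a,b in zip(u,v)],np.float32)
    R=cv2.minAreaRect(q);print(n,"plate",R,np.round(cv2.boxPoints(R),4).tolist())
    # bar
    bm=((Z>.003)&(Z<.025)&(np.hypot(X-.435,Y+.35)<.12)&(np.abs((X-.435)*.63-(Y+.35)*-.0-0)<9)).astype(np.uint8)
    k,l,st,ce=cv2.connectedComponentsWithStats(bm)
    i=l[204,271] if n=="top" else l[227,275]
    v,u=np.nonzero(l==i);q=np.array([ray(c,a,b,.010)[:2] for a,b in zip(u,v)],np.float32)
    R=cv2.minAreaRect(q);b=cv2.boxPoints(R);print(n,"bar",R,len(q),"pc",q.mean(0))
    # dark part
    dk=(l==i)&(hsv[...,2]<120);v,u=np.nonzero(dk);q=np.array([ray(c,a,b,.010)[:2] for a,b in zip(u,v)],np.float32);R=cv2.minAreaRect(q);print("dark",R,q.mean(0))
    # collar rim
    cm=(np.hypot(X-.49,Y+.18)<.06)&(Z>.053)&(Z<.080)
    p=P[cm]
    f=lambda x:np.hypot(p[:,0]-x[0],p[:,1]-x[1])-.035
    o=least_squares(f,[.5,-.19],loss="soft_l1",f_scale=.002);print(n,"collar",o.x,np.std(f(o.x)),cm.sum())
E
python3 m.py
```

```text
top plate ((0.5508466958999634, -0.22190052270889282), (0.1495378017425537, 0.23836427927017212), 40.754085540771484) [[0.4163999855518341, -0.18039999902248383], [0.5720000267028809, -0.3610000014305115], [0.6852999925613403, -0.26339998841285706], [0.529699981212616, -0.0828000009059906]]
top bar ((0.4403216540813446, -0.34624260663986206), (0.02279658615589142, 0.17987160384655), 56.465476989746094) 389 pc [ 0.43926904 -0.34551874]
dark ((0.43875688314437866, -0.34725233912467957), (0.016244634985923767, 0.10125435143709183), 51.5174560546875) [ 0.43937978 -0.34687877]
top collar [ 0.51317682 -0.17410352] 0.0016706754386563436 73
scene plate ((0.5445530414581299, -0.22313199937343597), (0.1596544086933136, 0.23914213478565216), 41.57492446899414) [[0.40549999475479126, -0.1867000013589859], [0.5641999840736389, -0.36559998989105225], [0.6836000084877014, -0.2596000134944916], [0.5249000191688538, -0.08070000261068344]]
scene bar ((0.43676429986953735, -0.3460372984409332), (0.02098206803202629, 0.18028253316879272), 52.22638702392578) 534 pc [ 0.43478915 -0.34451586]
dark ((0.43761593103408813, -0.3470979332923889), (0.02031116560101509, 0.10709507763385773), 52.12109375) [ 0.43727523 -0.34690127]
scene collar [ 0.51185927 -0.17293107] 0.004429016262873517 310
```

```bash
python3 - <<'E'
from h import *
t=load("top0.npz");s=load("scene0.npz");w=load("wrist0.npz")
# height map max on 5cm grid
G={}
for c in (t,s,w):
    P=cloud(c)[c["z_map"]>0]
    for p in P[::3]:
        k=(int(p[0]//.05),int(p[1]//.05))
        if -1<=k[0]<17 and -13<=k[1]<17: G[k]=max(G.get(k,-9),p[2])
for i in range(16,-2,-1): print("%5.2f"%(i*.05)," ".join("%4d"%(G[(i,j)]*1000) if (i,j) in G else "   ." for j in range(16,-14,-1)))
print("y"," ".join("%4d"%(j*50) for j in range(16,-14,-1)))
J=np.array([.512,-.175])
for p in ((218.7,170.7),(232.7,166.7),(208.3,166)):
    q=ray(s,p[0],p[1],.066)[:2]; d=q-J; print(p,q,np.hypot(*d),np.degrees(np.arctan2(d[1],d[0])))
crop(s,190,130,260,200,10,"pics/holes.png"); crop(t,170,130,240,200,10,"pics/holest.png")
E
```

```text
0.80    1    1    1    2    2  173  177  175  175  176  175  177  177  178  175  178  175  175    4    4    6    3   16   68   16  122  123  126  193  193
 0.75 -743    1    3    2    2  172  176  174  175  175  175  179  180  175  174  178  174  175    4    4    2   15   69   69   70  116  122  192  192   84
 0.70 -740 -740    1    1    2    2  172  173  176  175  174  177  179  178  176  176  176  175    5    3    3   19   69   70   71   68    4  193   80   83
 0.65 -748 -742 -743    3    2    1    2    2  172  173  173  176  177  177  178  175  175    3    5    5    4  131  173   71   69   46   59  192  192   77
 0.60 -742 -746 -744 -744    1    2    2    2    2    3  173  173  178  177  175  174  175    4    4    4   16  162  176  175   30   61   64  174  191  198
 0.55 -742 -742 -743 -745 -745    1    2    2    3    2    4    4  175  176  176  176    2    4    3   18  122  137  146  175   21   58   85  192  197  203
 0.50 -743 -743 -743 -743 -745 -743    1    1    3    2    3    4    4  170  174  170    5    5   16   86  127  123  160  163   13   55   54  185  207  206
 0.45 -74
[... 1398 characters left out ...]
00 -746 -740 -740 -740 -737 -737 -742 -744 -741 -741 -745 -742 -743    2   16   15    .    .  106   17    4    .    .    3    5    4    4   27   28    6
-0.05 -746 -745 -742 -739 -743 -742 -742 -744 -743 -742 -746 -743 -742 -645 -248    .    .    .   13   14    2 -735    .    .    .    .    .    .    .    .
y  800  750  700  650  600  550  500  450  400  350  300  250  200  150  100   50    0  -50 -100 -150 -200 -250 -300 -350 -400 -450 -500 -550 -600 -650
(218.7, 170.7) [ 0.47990405 -0.18744342] 0.03442366281183714 -158.80896368057046
(232.7, 166.7) [ 0.507634   -0.20659266] 0.031892914169915694 -97.86824108755202
(208.3, 166) [ 0.48460135 -0.15737907] 0.03257580531580174 147.25366447551318
```

View pics/wrist0.png

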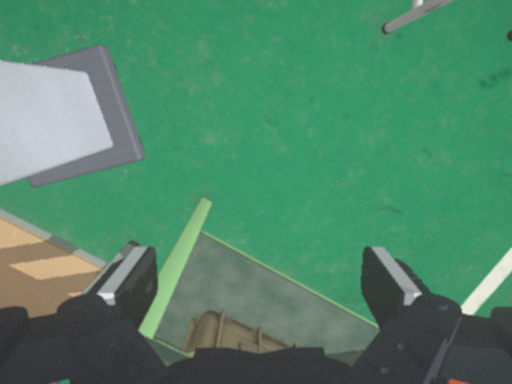

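```bash
true
cat >> h.py <<'E'
from scipy.spatial.transform import Rotation as Ro
def tool():
    from plant import r
    s=r.read_state();q=s["eef_rot"];R=Ro.from_quat([q[1],q[2],q[3],q[0]]).as_matrix()
    return s,np.array(s["tool_pos"]),R,np.degrees(np.arctan2(R[1,1],R[0,1]))
def rows(W,psis,grip):
    s,p,R,psi=tool()
    print("at",np.round(p,4),"psi",round(psi,2),"j",np.round(s["joint_pos"],2),"t",round(float(s["clock"]),2),"gap",round(float(s["finger_gap"]),3),"F",np.round(s["ft_force"],1))
    for w,a in zip(W,psis):
        l=R.T@(np.array(w)-p); print([round(1000*x,1) for x in l]+[round((psi-a+180)%360-180,1),grip])
def lin(pts,ns):
    out=[]
    for a,b,n in zip(pts[:-1],pts[1:],ns):
        for i in range(1,n+1): out.append(np.array(a)+(np.array(b)-np.array(a))*i/n)
    return out
E
python3 - <<'E'
from h import *
s,p,R,psi=tool()
W=lin([list(p)+[psi],[.25,.50,.29,73],[.42,.33,.30,66],[.5,.05,.30,60],[.45,-.25,.25,54]],[3,5,6,6])
W=np.array(W);rows(W[:,:3],W[:,3],100)
E
```

```text
at [0.141  0.5573 0.231 ] psi 75.8 j [-1.36  0.71 -0.03  1.48  0.02  0.95 -0.08] t 0.15 gap 0.997 F [-0.  -0.4  0.2]
[np.float64(-19.7), np.float64(-9.6), np.float64(39.9), np.float64(0.9), 100]
[np.float64(-39.3), np.float64(-19.2), np.float64(79.8), np.float64(1.9), 100]
[np.float64(-59.0), np.float64(-28.8), np.float64(119.7), np.float64(2.8), 100]
[np.float64(-61.0), np.float64(-53.5), np.float64(161.0), np.float64(4.2), 100]
[np.float64(-63.0), np.float64(-78.1), np.float64(202.3), np.float64(5.6), 100]
[np.float64(-65.0), np.float64(-102.7), np.float64(243.6), np.float64(7.0), 100]
[np.float64(-66.9), np.float64(-127.3), np.float64(284.9), np.float64(8.4), 100]
[np.float64(-68.9), np.float64(-152.0), np.float64(326.2), np.float64(9.8), 100]
[np.float64(-68.9), np.float64(-193.9), np.float64(350.6), np.float64(10.8), 100]
[np.float64(-68.8), np.float64(-235.9), np.float64(375.0), np.float64(11.8), 100]
[np.float64(-68.8), np.float64(-277.9), np.float64(399.3), np.float64(12.8), 100]
[np.float64(-68.8), np.float64(-319.8), np.float64(423.7), np.float64(13.8), 100]
[np.float64(-68.7), np.float64(-361.8), np.float64(448.1), np.float64(14.8), 100]
[np.float64(-68.7), np.float64(-403.8), np.float64(472.4), np.float64(15.8), 100]
[np.float64(-60.3), np.float64(-454.3), np.float64(476.6), np.float64(16.8), 100]
[np.float64(-52.0), np.float64(-504.8), np.float64(480.8), np.float64(17.8), 100]
[np.float64(-43.6), np.float64(-555.3), np.float64(485.0), np.float64(18.8), 100]
[np.float64(-35.2), np.float64(-605.8), np.float64(489.2), np.float64(19.8), 100]
[np.float64(-26.9), np.float64(-656.3), np.float64(493.4), np.float64(20.8), 100]
[np.float64(-18.5), np.float64(-706.8), np.float64(497.6), np.float64(21.8), 100]
```

play_rows(rows=[-20,-10,40,1,100,-40,-20,80,2,100,-60,-30,120,3,100,-61,-54,161,4,100,-63,-78,202,6,100,-65,-103,244,7,100,-67,-127,285,8,100,-69,-152,326,10,100,-69,-194,351,11,100,-69,-236,375,12,100,-69,-278,399,13,100,-69,-320,424,14,100,-69,-362,448,15,100,-69,-404,472,16,100,-61,-453,477,17,100,-53,-502,481,18,100,-45,-551,485,19,100,-36,-600,489,20,100,-28,-649,493,21,100,-20,-698,497,22,100])

```text
clock: 2.15
tool_pos: [0.4509, -0.243, 0.251]
eef_rot: [0.672, 0.22, 0.672, -0.22]
ft_force: [0.9, 0.4, 0.0]
finger_gap: 1.001
```

```bash
python3 - <<'E'
from h import *
from plant import r
c=r.capture("wrist");cv2.imwrite("pics/w1.png",c["img"]);np.savez("w1.npz",**c)
rows([],[],100)
for p in ([.512,-.175,.066],[.4385,-.3468,.01]): print(proj(c,p))
E
```

```text
at [ 0.4479 -0.2513  0.2498] psi 53.21 j [ 0.43  0.59  0.03  1.68 -0.01  0.87  1.39] t 2.2 gap 0.998 F [ -7.9 -11.4  -2.1]
[352.42757068 176.80812118]
[181.97106685 200.9321143 ]
```

View pics/w1.png

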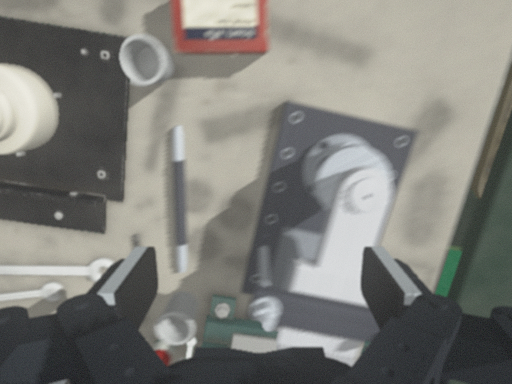

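The wrist view shows the bar from (177,127) to (182,270) and the jack at (345,180); the tin and cup 1 are above it. I'll measure the bar here, using the dark octagon and the light tips.

```bash
python3 - <<'E'
from h import *
c=load("w1.npz");P=cloud(c);Z=P[...,2]
hsv=cv2.cvtColor(c["img"],cv2.COLOR_BGR2HSV)
m=np.zeros(Z.shape,np.uint8);m[115:285,160:200]=1
m&=(Z>.005)
k,l,st,ce=cv2.connectedComponentsWithStats(m);i=1+np.argmax(st[1:,4]);print(st[i])
v,u=np.nonzero(l==i)
q=np.array([ray(c,a,b,.007)[:2] for a,b in zip(u,v)],np.float32)
R=cv2.minAreaRect(q);print(R);b=cv2.fitLine(q,cv2.DIST_L2,0,.01,.01).ravel();print(b,np.degrees(np.arctan2(b[1],b[0])))
dk=(l==i)&(hsv[...,2]<130);v,u=np.nonzero(dk);q=np.array([ray(c,a,b,.010)[:2] for a,b in zip(u,v)],np.float32);print("dark",cv2.minAreaRect(q),q.mean(0),len(q))
# collar axis: pad/bracket; plate
J=(.512,-.175)
W=[[.4385,-.347,.20]];rows(W,[52],100)
E
```

```text
[ 174  124   15  148 1642]
((0.4394551217556, -0.3492141664028168), (0.014851604588329792, 0.18170121312141418), 52.049015045166016)
[ 0.7885394  -0.6149842   0.43550637 -0.3459319 ] -37.950775
dark ((0.4404522180557251, -0.35056382417678833), (0.01234130933880806, 0.10223809629678726), 52.447120666503906) [ 0.43904465 -0.35007933] 764
at [ 0.4479 -0.2513  0.2498] psi 53.21 j [ 0.43  0.59  0.03  1.68 -0.01  0.87  1.39] t 2.2 gap 0.998 F [ -7.9 -11.4  -2.1]
[np.float64(50.2), np.float64(-82.1), np.float64(49.8), np.float64(1.2), 100]
```

```bash
python3 - <<'E'
from h import *
W=[[.439,-.348,.15],[.439,-.348,.03],[.439,-.348,.003]];rows(W,[52.1]*3,50)
E
```

```text
at [ 0.4479 -0.2513  0.2498] psi 53.21 j [ 0.43  0.59  0.03  1.68 -0.01  0.87  1.39] t 2.2 gap 0.998 F [ -7.9 -11.4  -2.1]
[np.float64(100.2), np.float64(-82.3), np.float64(50.8), np.float64(1.1), 50]
[np.float64(220.2), np.float64(-81.8), np.float64(50.8), np.float64(1.1), 50]
[np.float64(247.2), np.float64(-81.6), np.float64(50.8), np.float64(1.1), 50]
```

play_rows(rows=[33,-30,17,1,50,66,-60,34,2,50,100,-89,48,2,50,130,-89,48,2,50,150,-89,48,2,50,150,-89,48,2,50,150,-89,48,2,50])

```text
clock: 2.9
tool_pos: [0.438, -0.3414, 0.1019]
eef_rot: [0.668, 0.231, 0.668, -0.231]
ft_force: [-0.6, -0.6, -0.6]
finger_gap: 0.495
```

```bash
python3 - <<'E'
from h import *
from plant import r
c=r.capture("wrist");cv2.imwrite("pics/w2.png",c["img"]);np.savez("w2.npz",**c)
W=[[.439,-.348,.03],[.439,-.348,.003]];rows(W,[52.1]*2,50)
P=cloud(c);Z=P[...,2]
print(proj(c,[.439,-.348,.007]))
E
```

```text
at [ 0.4382 -0.3415  0.1024] psi 51.81 j [ 0.6   0.86  0.    1.7  -0.01  0.58  1.51] t 2.95 gap 0.504 F [-0.1 -0.6  0.4]
[np.float64(72.4), np.float64(-4.6), np.float64(4.6), np.float64(-0.3), 50]
[np.float64(99.4), np.float64(-4.6), np.float64(4.5), np.float64(-0.3), 50]
[253.23967402 199.66303074]
```

View pics/w2.png

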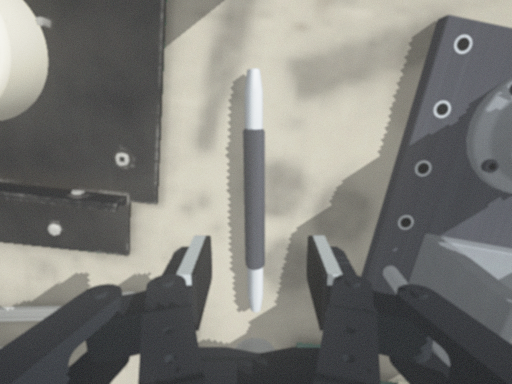

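The wrist view shows the bar's tips at (253,69) and (257,311) and the octagon from row 129 to row 268, roughly between the fingers.

```bash
python3 - <<'E'
from h import *
c=load("w2.npz")
a=ray(c,253,69,.007);b=ray(c,257,311,.007);print(a,b,(a+b)/2,np.linalg.norm(a-b),np.degrees(np.arctan2(*(a-b)[1::-1])))
o1=ray(c,254,129,.012);o2=ray(c,255,268,.012);print((o1+o2)/2,np.linalg.norm(o1-o2))
for p in ((490,166),(514,90)):
    q=ray(c,*p,.066);d=q[:2]-[.512,-.175];print(q,np.hypot(*d),np.degrees(np.arctan2(d[1],d[0])))
W=[[.4382,-.3485,.03],[.4382,-.3485,.003]];rows(W,[51.8]*2,50)
E
```

```text
[ 0.36889484 -0.29252864  0.007     ] [ 0.513691   -0.40347753  0.007     ] [ 0.44129292 -0.34800309  0.007     ] 0.18241596725852227 142.53915066017444
[ 0.44007392 -0.34756618  0.012     ] 0.10332756410544015
[ 0.48834716 -0.22571533  0.066     ] 0.055959824048448306 -115.00361385746149
[ 0.46105611 -0.19800623  0.066     ] 0.055897817802459435 -155.696091981498
at [ 0.4382 -0.3415  0.1024] psi 51.81 j [ 0.6   0.86  0.    1.7  -0.01  0.58  1.51] t 2.95 gap 0.504 F [-0.1 -0.6  0.4]
[np.float64(72.4), np.float64(-5.5), np.float64(4.2), np.float64(0.0), 50]
[np.float64(99.4), np.float64(-5.5), np.float64(4.2), np.float64(0.0), 50]
```

play_rows(rows=[40,-4,5,-0.5,50,75,-4,5,-0.5,50,90,-4,5,-0.5,50,99,-4,5,-0.5,50,99,-4,5,-0.5,50,99,-4,5,-0.5,0,99,-4,5,-0.5,0,99,-4,5,-0.5,0,99,-4,5,-0.5,0,99,-4,5,-0.5,0,99,-4,5,-0.5,0], force=120)

```text
clock: 4.05
tool_pos: [0.4398, -0.348, 0.004]
eef_rot: [0.67, 0.228, 0.669, -0.229]
ft_force: [-2.2, 3.3, 18.2]
finger_gap: 0.123
```

```bash
python3 - <<'E'
from h import *
rows([],[],0)
E
```

```text
at [ 0.4398 -0.348   0.004 ] psi 52.29 j [ 0.61  1.03 -0.    1.71  0.    0.4   1.52] t 4.05 gap 0.123 F [-2.2  3.3 18.2]
```

play_rows(rows=[-20,0,0,0,0,-50,0,0,0,0,-90,0,0,0,0,-120,0,0,0,0,-120,0,0,0,0,-120,0,0,0,0])

```text
clock: 4.65
tool_pos: [0.4394, -0.3477, 0.123]
eef_rot: [0.67, 0.228, 0.669, -0.229]
ft_force: [-0.1, 0.8, -1.4]
finger_gap: 0.119
```

```bash
python3 - <<'E'
from h import *
from plant import r
for n in ("wrist","scene"):
  c=r.capture(n);cv2.imwrite(f"pics/{n}3.png",c["img"]);np.savez(f"{n}3.npz",**c)
rows([],[],0)
c=load("scene3.npz");u,v=proj(c,[.44,-.348,.12]).astype(int);print(u,v)
crop(c,u-90,v-80,u+90,v+70,4,"pics/s3c.png")
E
```

```text
at [ 0.4389 -0.3473  0.1216] psi 52.31 j [ 0.61  0.83  0.    1.67 -0.    0.64  1.53] t 4.75 gap 0.124 F [ 0.5 -1.1 -1.2]
278 180
```

View pics/wrist3.png

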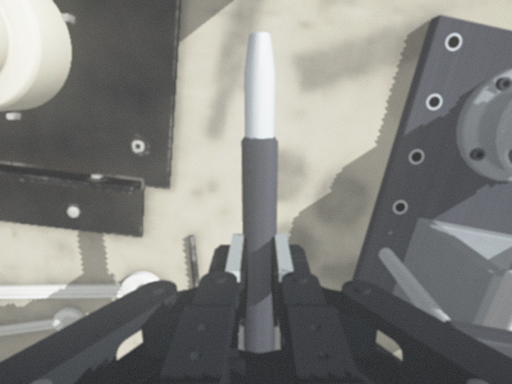

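View pics/s3c.png

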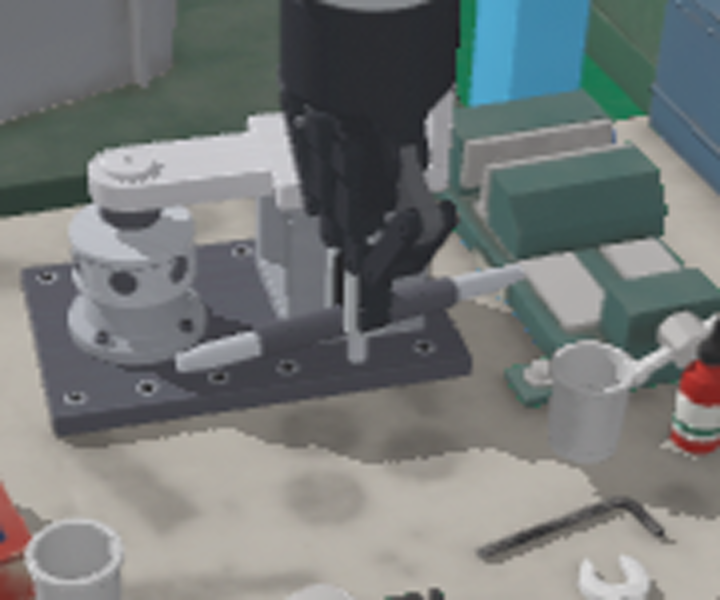

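The wrist view shows the bar held square between the pads, one tip at (260,35) and the octagon edge at row 138. The scene view shows it gripped at its middle, roughly level. I'll fit the bar's axis in the tool frame.

```bash
python3 - <<'E'
from h import *
c=load("wrist3.npz");P=cloud(c);s,p,R,psi=tool()
m=np.zeros(P.shape[:2],bool);m[30:230,240:282]=1
m&=P[...,2]>.09
Q=(P[m]-p)@R  # tool coords
v,u=np.nonzero(m)
for a in range(30,230,12):
    k=(v>=a)&(v<a+12); 
    if k.sum(): print(a,k.sum(),"z %.1f y med %.2f  ymin %.1f max %.1f xtop %.1f"%tuple(1000*np.array([np.median(Q[k,2]),np.median(Q[k,1]),Q[k,1].min(),Q[k,1].max(),np.percentile(Q[k,0],3)])))
# scene: bar mask in air
c=load("scene3.npz");P=cloud(c);Q=(P-p)@R
m=(np.abs(Q[...,2])<.1)&(np.abs(Q[...,1])<.02)&(np.abs(Q[...,0])<.02)
q=Q[m]
for a in np.arange(-.1,.1,.02):
    k=(q[:,2]>=a)&(q[:,2]<a+.02)
    if k.sum(): print("%.2f"%a,k.sum(),np.round(1000*np.percentile(q[k,0],[5,50,95]),1),np.round(1000*np.percentile(q[k,1],[5,50,95]),1))
print(q[:,2].min(),q[:,2].max())
E
```

```text
30 213 z -87.9 y med -0.26  ymin -4.4 max 3.9 xtop -10.1
42 298 z -84.2 y med -0.26  ymin -5.2 max 4.3 xtop -10.5
54 335 z -80.0 y med -0.26  ymin -5.6 max 5.1 xtop -11.1
66 368 z -75.8 y med -0.26  ymin -6.0 max 5.5 xtop -11.5
78 372 z -71.7 y med -0.26  ymin -6.1 max 5.6 xtop -11.6
90 372 z -67.3 y med -0.26  ymin -6.2 max 5.6 xtop -11.6
102 361 z -63.0 y med -0.26  ymin -6.2 max 5.6 xtop -11.4
114 360 z -58.5 y med -0.26  ymin -6.3 max 5.3 xtop -11.7
126 364 z -53.8 y med -0.26  ymin -6.7 max 5.7 xtop -11.6
138 439 z -49.3 y med -0.26  ymin -7.6 max 7.0 xtop -12.6
150 444 z -44.6 y med -0.26  ymin -7.7 max 7.1 xtop -12.8
162 436 z -39.9 y med -0.26  ymin -7.8 max 7.1 xtop -13.0
174 433 z -34.9 y med -0.26  ymin -7.9 max 6.8 xtop -12.9
186 428 z -29.9 y med -0.26  ymin -8.0 max 6.9 xtop -12.9
198 422 z -24.8 y med -0.26  ymin -7.5 max 6.9 xtop -12.9
210 420 z -19.6 y med -0.26  ymin -7.7 max 7.0 xtop -12.9
222 278 z -15.2 y med -0.26  ymin -7.7 max 7.1 xtop -12.8
-0.10 38 [-9.1 -6.2 -2.1] [-6.3 -3.5  1.2]
-0.08 67 [-10.2  -8.   -2.4] [-7.2 -4.5  1.3]
-0.06 82 [-11.5  -8.5  -1.1] [-7.7 -4.4  1.7]
-0.04 82 [-11.7  -8.5  -0.2] [-8.5 -5.4  2.5]
-0.02 116 [-18.7 -10.9  -1.4] [-18.8  -8.3   7.8]
0.00 42 [-17.   -9.5  -0.5] [-19.   -7.4  -1.5]
0.02 79 [-11.8  -8.2  -0.7] [-8.1 -5.4  2.6]
0.04 58 [-11.1  -8.2  -1.2] [-7.6 -5.   3. ]
0.06 52 [-10.6  -7.6  -1.9] [-6.6 -4.4  1. ]
0.08 13 [-8.7 -7.3 -4. ] [-5.2 -2.7  2.6]
-0.09249503750281458 0.08725105777854765
```

```bash
python3 - <<'E'
from h import *
from scipy.optimize import least_squares
c=load("w1.npz")
# settle pose uncertain for w1; use anyway
A=ray(c,288,102,.014)[:2];B=ray(c,416.5,131,.014)[:2];print("w1 corners",A,B,np.linalg.norm(A-B))
y=(B-A)/np.linalg.norm(B-A);x=np.array([y[1],-y[0]]);print("J",(A+B)/2+.06*x,np.degrees(np.arctan2(x[1],x[0])))
t=load("top0.npz")
A=ray(t,167,169.5,.014)[:2];B=ray(t,204.5,212.5,.014)[:2];y=(A-B)/np.linalg.norm(B-A);x=np.array([y[1],-y[0]]);print("top J",np.linalg.norm(A-B),(A+B)/2+.06*x,np.degrees(np.arctan2(x[1],x[0])))
# bolt holes on base/plate etc. base disc (r=40, top?) & collar top ring edges from depth
for n in ("top0","scene0","w1","scene3"):
    c=load(n+".npz");P=cloud(c);X,Y,Z=P[...,0],P[...,1],P[...,2]
    for lo,hi,r in ((.055,.078,.035),(.02,.03,.04)):
        cm=(np.hypot(X-.512,Y+.175)<.05)&(Z>lo)&(Z<hi)&(np.hypot(X-.512,Y+.175)>.028)
        p=P[cm]
        if len(p)<20: continue
        f=lambda x:np.hypot(p[:,0]-x[0],p[:,1]-x[1])-r
        o=least_squares(f,[.512,-.175],loss="soft_l1",f_scale=.002);print(n,r,o.x,np.std(f(o.x)),cm.sum())
E
```

```text
w1 corners [ 0.41969128 -0.18252987] [ 0.52804559 -0.08665459] 0.14468146463600715
J [ 0.51362831 -0.17952721] -48.496596081393186
top J 0.14784834420791693 [ 0.51123338 -0.17827325] -48.14977411336984
top0 0.035 [ 0.51319297 -0.17412925] 0.0011597172942251076 62
top0 0.04 [ 0.51744432 -0.17231305] 0.002726022858642654 159
scene0 0.035 [ 0.51152748 -0.1732175 ] 0.00164436512786344 222
scene0 0.04 [ 0.51526496 -0.17097358] 0.003942404748819055 250
w1 0.035 [ 0.5132739  -0.17554698] 0.0012936757270821367 375
w1 0.04 [ 0.51778518 -0.17444892] 0.0027957416513423143 875
scene3 0.035 [ 0.5114465  -0.17327086] 0.0017260094045742785 230
scene3 0.04 [ 0.51551094 -0.17073201] 0.003989308985603065 253
```

View pics/holes.png

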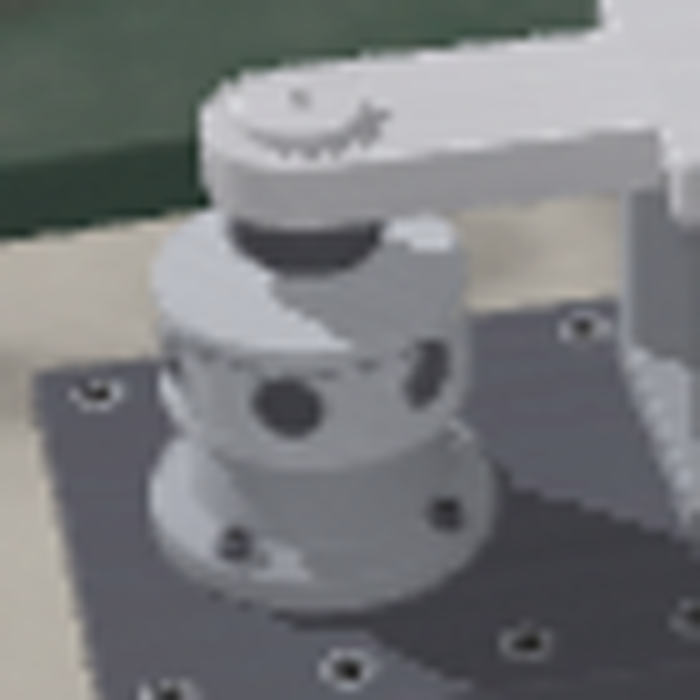

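```bash
cat >> h.py <<'E'
J=np.array([.5125,-.175])
def pt(rad,th,z): 
    a=np.radians(th);return [J[0]+rad*np.cos(a),J[1]+rad*np.sin(a),z]
E
python3 - <<'E'
from h import *
s,p,R,psi=tool()
e=pt(.141,201,.10)
W=np.array(lin([list(p)+[psi],e+[111]],[4]));rows(W[:,:3],W[:,3],0)
e=pt(.141,201,.061);rows([e],[111],0)
E
```

```text
at [ 0.4389 -0.3473  0.1216] psi 52.31 j [ 0.61  0.83  0.    1.67 -0.    0.64  1.53] t 4.75 gap 0.124 F [ 0.5 -1.1 -1.2]
[np.float64(5.4), np.float64(15.2), np.float64(-30.1), np.float64(-14.7), 0]
[np.float64(10.9), np.float64(30.4), np.float64(-60.2), np.float64(-29.3), 0]
[np.float64(16.3), np.float64(45.6), np.float64(-90.3), np.float64(-44.0), 0]
[np.float64(21.8), np.float64(60.8), np.float64(-120.4), np.float64(-58.7), 0]
at [ 0.4389 -0.3473  0.1216] psi 52.31 j [ 0.61  0.83  0.    1.67 -0.    0.64  1.53] t 4.75 gap 0.124 F [ 0.5 -1.1 -1.2]
[np.float64(60.8), np.float64(60.8), np.float64(-120.3), np.float64(-58.7), 0]
```

play_rows(rows=[3,8,-15,-7,0,6,16,-30,-14.5,0,9,23,-46,-22,0,11,30,-60,-29,0,14,38,-75,-36.5,0,17,46,-90,-44,0,20,54,-106,-51,0,22,61,-120,-58.7,0,22,61,-120,-58.7,0,22,61,-120,-58.7,0,22,61,-120,-58.7,0])

```text
clock: 5.85
tool_pos: [0.3818, -0.2264, 0.1001]
eef_rot: [0.695, -0.128, 0.695, 0.128]
ft_force: [-0.8, 0.2, -1.7]
finger_gap: 0.124
```

```bash
python3 - <<'E'
from h import *
from plant import r
for n in ("top","scene","wrist"):
  c=r.capture(n);np.savez(f"{n}4.npz",**c);cv2.imwrite(f"pics/{n}4.png",c["img"])
rows([pt(.141,201,.061),pt(.106,201,.061)],[111,111],0)
crop(load("top4.npz"),150,110,260,210,7,"pics/t4c.png");crop(load("scene4.npz"),150,100,280,220,6,"pics/s4c.png")
E
```

```text
at [ 0.3817 -0.2263  0.1002] psi 110.91 j [ 0.56  0.77 -0.17  2.09  0.39  0.31  2.  ] t 6.0 gap 0.12 F [-0.6 -0.1 -1.7]
[np.float64(39.2), np.float64(1.0), np.float64(-0.5), np.float64(-0.1), 0]
[np.float64(39.2), np.float64(1.1), np.float64(34.5), np.float64(-0.1), 0]
```

View pics/t4c.png

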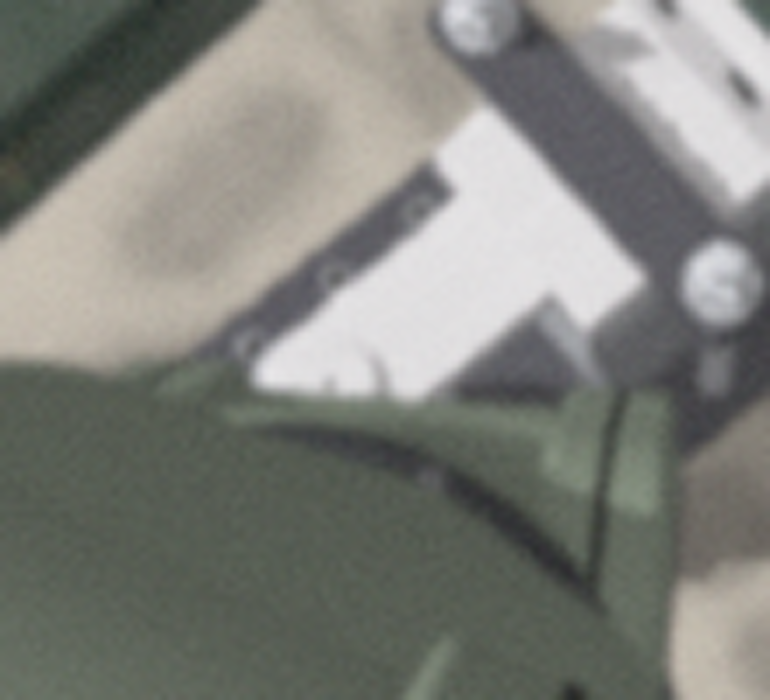

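View pics/s4c.png

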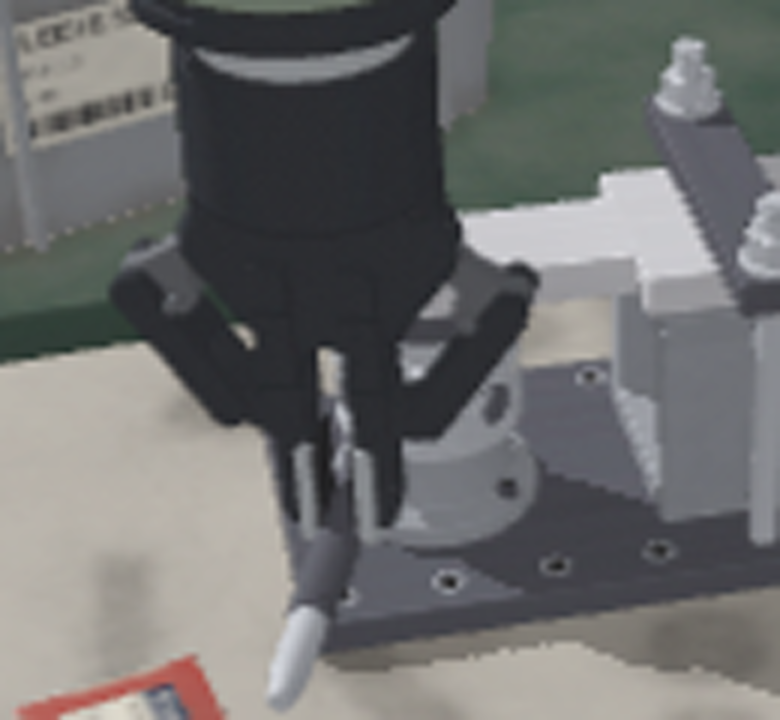

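play_rows(rows=[20,1,0,0,0,40,1,0,0,0,40,1,0,0,0,40,1,4,0,0,40,1,8,0,0,40,1,12,0,0,40,1,16,0,0,40,1,19,0,0,40,1,22,0,0,40,1,22,0,0])

```text
clock: 7.0
tool_pos: [0.4021, -0.217, 0.0604]
eef_rot: [0.695, -0.129, 0.695, 0.129]
ft_force: [0.6, -0.5, -1.0]
finger_gap: 0.12
```

```bash
python3 - <<'E'
from h import *
from plant import r
rows([pt(.106,201,.061)],[111],0)
s=r.read_state();print(np.round(s["wrist_torque"],2))
E
```

```text
at [ 0.4021 -0.217   0.0604] psi 111.02 j [ 0.49  0.86 -0.12  2.07  0.4   0.24  1.96] t 7.0 gap 0.12 F [ 0.6 -0.5 -1. ]
[np.float64(-0.6), np.float64(-0.4), np.float64(12.1), np.float64(0.0), 0]
[-0.   -0.01  0.03]
```

play_rows(rows=[0,0,4,0,0,0,0,8,0,0,0,0,10,0,0,0,0,10,0,0,0,0,10,0,0])

```text
clock: 7.5
tool_pos: [0.4111, -0.2136, 0.0603]
eef_rot: [0.695, -0.129, 0.695, 0.129]
ft_force: [0.7, 1.0, -1.3]
finger_gap: 0.117
```

```bash
python3 - <<'E'
from h import *
from plant import r
c=r.capture("wrist");np.savez("w5.npz",**c);cv2.imwrite("pics/w5.png",c["img"])
c=r.capture("scene");np.savez("s5.npz",**c);crop(c,150,100,280,220,6,"pics/s5c.png")
s=r.read_state();print(np.round(s["wrist_torque"],2))
rows([],[],0)
P=pt
s,p,R,psi=tool();print(np.hypot(*(p[:2]-J)),np.degrees(np.arctan2(*(p[:2]-J)[::-1])))
W=[pt(.108,a,.0605) for a in (195,187,179,171,163)]
rows(W,[a-90 for a in (195,187,179,171,163)],0)
E
```

```text
[ 0.03 -0.1   0.01]
at [ 0.411  -0.2136  0.0604] psi 111.0 j [ 0.48  0.86 -0.13  2.05  0.39  0.26  1.96] t 7.6 gap 0.121 F [ 0.5  0.5 -1.1]
0.10854017088373376 -159.18169890419628
at [ 0.411  -0.2136  0.0604] psi 111.0 j [ 0.48  0.86 -0.13  2.05  0.39  0.26  1.96] t 7.6 gap 0.121 F [ 0.5  0.5 -1.1]
[np.float64(-0.1), np.float64(10.9), np.float64(1.1), np.float64(6.0), 0]
[np.float64(-0.1), np.float64(25.8), np.float64(3.7), np.float64(14.0), 0]
[np.float64(-0.1), np.float64(40.1), np.float64(8.4), np.float64(22.0), 0]
[np.float64(-0.2), np.float64(53.7), np.float64(15.0), np.float64(30.0), 0]
[np.float64(-0.2), np.float64(66.1), np.float64(23.4), np.float64(38.0), 0]
```

View pics/w5.png

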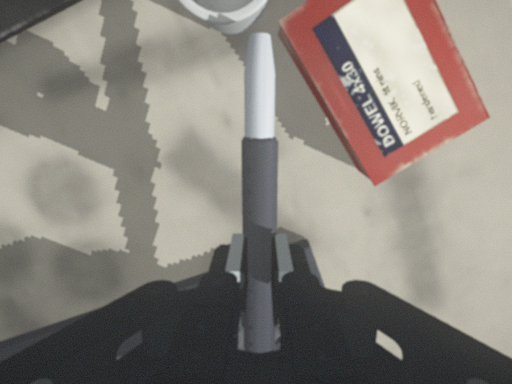

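View pics/s5c.png

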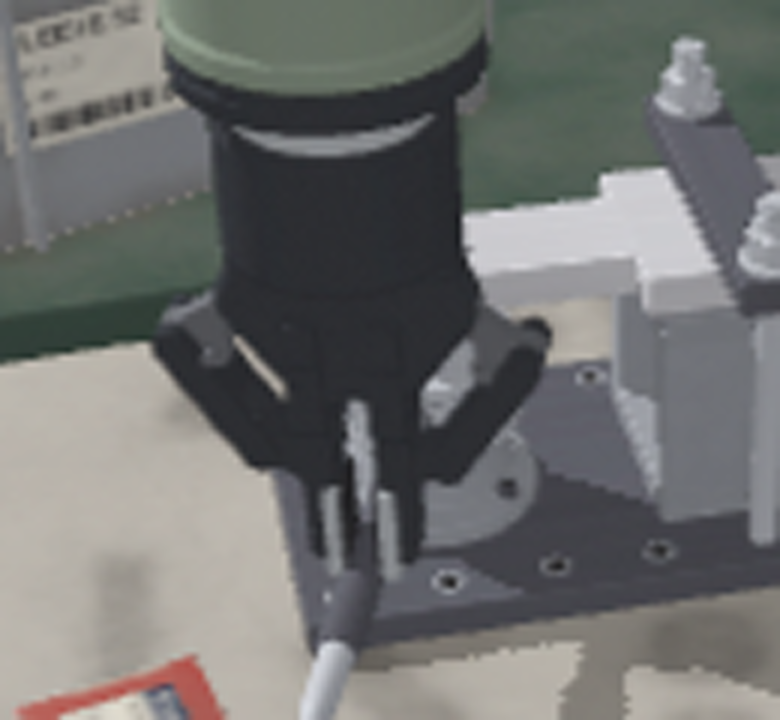

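```bash
python3 - <<'E'
from h import *
th=np.arange(196,145,-5.);rows([pt(.1085,a,.0603) for a in th],th-90,0)
E
```

```text
at [ 0.411  -0.2136  0.0604] psi 111.0 j [ 0.48  0.86 -0.13  2.05  0.39  0.26  1.96] t 7.6 gap 0.121 F [ 0.5  0.5 -1.1]
[np.float64(0.1), np.float64(9.1), np.float64(0.5), np.float64(5.0), 0]
[np.float64(0.1), np.float64(18.5), np.float64(1.7), np.float64(10.0), 0]
[np.float64(0.1), np.float64(27.7), np.float64(3.7), np.float64(15.0), 0]
[np.float64(0.1), np.float64(36.8), np.float64(6.6), np.float64(20.0), 0]
[np.float64(0.1), np.float64(45.5), np.float64(10.2), np.float64(25.0), 0]
[np.float64(0.0), np.float64(53.9), np.float64(14.6), np.float64(30.0), 0]
[np.float64(0.0), np.float64(61.9), np.float64(19.7), np.float64(35.0), 0]
[np.float64(0.0), np.float64(69.4), np.float64(25.4), np.float64(40.0), 0]
[np.float64(0.0), np.float64(76.4), np.float64(31.8), np.float64(45.0), 0]
[np.float64(0.0), np.float64(82.8), np.float64(38.8), np.float64(50.0), 0]
[np.float64(0.0), np.float64(88.5), np.float64(46.3), np.float64(55.0), 0]
```

play_rows(rows=[0,9,0.5,5,0,0,18.5,1.7,10,0,0,27.7,3.7,15,0,0,36.8,6.6,20,0,0,45.5,10.2,25,0,0,54,14.6,30,0])

```text
clock: 8.2
tool_pos: [0.4046, -0.1591, 0.0604]
eef_rot: [0.704, 0.057, 0.705, -0.059]
ft_force: [-3.0, -10.2, -2.5]
finger_gap: 0.12
```

```bash
cat > chk.py <<'E'
from h import *
s,p,R,psi=tool();d=p[:2]-J
print("rad",round(np.hypot(*d),4),"pos th",round(np.degrees(np.arctan2(d[1],d[0]))%360,2),"bar th",round(psi+90,2),"z",round(p[2],4),"F",np.round(s["ft_force"],1),"M",np.round(s["wrist_torque"],2),"j",np.round(s["joint_pos"],2),"t",s["clock"],"gap",s["finger_gap"])
E
python3 chk.py
```

```text
rad 0.1091 pos th 171.63 bar th 170.59 z 0.0604 F [ -3.  -10.2  -2.5] M [-2.45  0.74 -0.89] j [ 0.31  0.85 -0.02  2.15  0.11  0.15  1.6 ] t 8.2 gap 0.12019656174567805
```

```bash
python3 - <<'E'
from h import *
th=np.arange(165,95,-5.);rows([pt(.109,a,.0603) for a in th],th-90,0)
E
```

```text
at [ 0.4046 -0.1591  0.0604] psi 80.59 j [ 0.31  0.85 -0.02  2.15  0.11  0.15  1.6 ] t 8.2 gap 0.12 F [ -3.  -10.2  -2.5]
[np.float64(0.1), np.float64(12.6), np.float64(0.6), np.float64(5.6), 0]
[np.float64(0.1), np.float64(22.0), np.float64(1.9), np.float64(10.6), 0]
[np.float64(0.0), np.float64(31.3), np.float64(4.1), np.float64(15.6), 0]
[np.float64(0.0), np.float64(40.3), np.float64(7.0), np.float64(20.6), 0]
[np.float64(-0.0), np.float64(49.1), np.float64(10.8), np.float64(25.6), 0]
[np.float64(-0.0), np.float64(57.4), np.float64(15.3), np.float64(30.6), 0]
[np.float64(-0.1), np.float64(65.4), np.float64(20.4), np.float64(35.6), 0]
[np.float64(-0.1), np.float64(72.9), np.float64(26.3), np.float64(40.6), 0]
[np.float64(-0.1), np.float64(79.8), np.float64(32.8), np.float64(45.6), 0]
[np.float64(-0.1), np.float64(86.2), np.float64(39.9), np.float64(50.6), 0]
[np.float64(-0.1), np.float64(91.9), np.float64(47.5), np.float64(55.6), 0]
[np.float64(-0.1), np.float64(96.9), np.float64(55.6), np.float64(60.6), 0]
[np.float64(-0.2), np.float64(101.2), np.float64(64.0), np.float64(65.6), 0]
[np.float64(-0.2), np.float64(104.8), np.float64(72.9), np.float64(70.6), 0]
```

play_rows(rows=[0,11.5,0.6,5.5,0,0,21,1.9,10.5,0,0,30.5,4,15.5,0,0,40,7,20.5,0,0,49,10.8,25.5,0,0,57.4,15.3,30.5,0,0,65.4,20.4,35.5,0])

```text
clock: 8.9
tool_pos: [0.4348, -0.0976, 0.0603]
eef_rot: [0.653, 0.269, 0.654, -0.271]
ft_force: [-4.6, -10.7, -1.4]
finger_gap: 0.119
```

```bash
python3 chk.py; python3 - <<'E'
from h import *
th=np.arange(130,80,-5.);rows([pt(.109,a,.0603) for a in th],th-90,0)
E
```

```text
rad 0.1097 pos th 135.09 bar th 135.1 z 0.0603 F [ -4.6 -10.7  -1.4] M [-2.46  1.22 -0.9 ] j [ 0.11  0.86  0.06  2.11 -0.26  0.18  1.2 ] t 8.9 gap 0.11940045277199576
at [ 0.4348 -0.0976  0.0603] psi 45.1 j [ 0.11  0.86  0.06  2.11 -0.26  0.18  1.2 ] t 8.9 gap 0.119 F [ -4.6 -10.7  -1.4]
[np.float64(-0.0), np.float64(9.7), np.float64(1.1), np.float64(5.1), 0]
[np.float64(-0.1), np.float64(19.1), np.float64(2.4), np.float64(10.1), 0]
[np.float64(-0.1), np.float64(28.4), np.float64(4.5), np.float64(15.1), 0]
[np.float64(-0.1), np.float64(37.4), np.float64(7.3), np.float64(20.1), 0]
[np.float64(-0.1), np.float64(46.2), np.float64(11.0), np.float64(25.1), 0]
[np.float64(-0.1), np.float64(54.6), np.float64(15.4), np.float64(30.1), 0]
[np.float64(-0.2), np.float64(62.7), np.float64(20.5), np.float64(35.1), 0]
[np.float64(-0.2), np.float64(70.2), np.float64(26.3), np.float64(40.1), 0]
[np.float64(-0.2), np.float64(77.2), np.float64(32.8), np.float64(45.1), 0]
[np.float64(-0.2), np.float64(83.6), np.float64(39.8), np.float64(50.1), 0]
```

```bash
python3 - <<'E'
from h import *
for n in ("top0","scene0"):
    c=load(n+".npz");P=cloud(c).reshape(-1,3);P=P[(P[:,2]>.02)&(P[:,2]<.25)&(P[:,0]<.75)&(P[:,1]>-.06)&(P[:,1]<.3)&(P[:,0]>.4)]
    for x in np.arange(.44,.72,.02):
        k=(P[:,0]>=x)&(P[:,0]<x+.02)
        if k.sum()>3: 
            q=P[k];i=np.argsort(q[:,1])[3];print(n,round(x,2),"ymin",np.round(q[i,1:],3))
E
```

```text
top0 0.54 ymin [0.09  0.158]
top0 0.56 ymin [0.078 0.161]
top0 0.58 ymin [0.067 0.155]
top0 0.6 ymin [0.057 0.168]
top0 0.62 ymin [0.046 0.173]
top0 0.64 ymin [0.035 0.171]
top0 0.66 ymin [0.024 0.17 ]
top0 0.68 ymin [0.013 0.156]
top0 0.7 ymin [0.001 0.174]
scene0 0.52 ymin [0.116 0.171]
scene0 0.54 ymin [0.088 0.164]
scene0 0.56 ymin [0.077 0.172]
scene0 0.58 ymin [0.067 0.171]
scene0 0.6 ymin [0.056 0.172]
scene0 0.62 ymin [0.044 0.161]
scene0 0.64 ymin [0.033 0.159]
scene0 0.66 ymin [0.023 0.17 ]
scene0 0.68 ymin [0.013 0.153]
scene0 0.7 ymin [0.003 0.164]
```

play_rows(rows=[0,9.7,0.7,5,0,0,19,2,10,0,0,28.4,4.2,15,0,0,37.4,7,20,0,0,46,10.7,25,0,0,54.6,15.2,30,0,0,62.7,20.3,35,0,0,70.2,26,40,0,0,77.2,32.6,45,0,0,80.5,36,47.5,0,0,80.5,36,47.5,0])

```text
clock: 10.0
tool_pos: [0.5163, -0.064, 0.0598]
eef_rot: [-0.489, -0.508, -0.492, 0.51]
ft_force: [-9.6, 1.0, -0.4]
finger_gap: 0.12
```

```bash
python3 chk.py; python3 - <<'E'
from h import *
from plant import r
for n in ("scene","top"):
  c=r.capture(n);np.savez(n+"6.npz",**c)
  u,v=proj(c,[.5125,-.175,.07]).astype(int);crop(c,u-45,v-45,u+45,v+45,7,f"pics/{n}6c.png");print(u,v)
E
```

```text
rad 0.111 pos th 88.01 bar th 87.84 z 0.0598 F [-9.6  1.  -0.4] M [ 0.13  2.13 -0.73] j [-0.11  0.93  0.33  1.85 -0.62  0.47  0.63] t 10.0 gap 0.11985515154123705
221 160
199 169
```

View pics/scene6c.png

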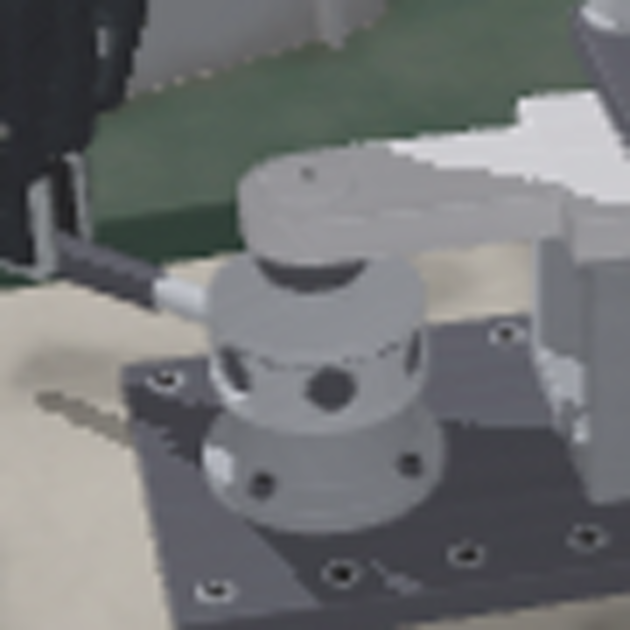

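The scene view shows the bar in the collar, which has turned. Holes are now at crop (330,388), (235,367) and (412,355).

```bash
python3 - <<'E'
from h import *
c=load("scene6.npz")
for p in ((330,388),(235,367),(412,355)):
    q=ray(c,176+p[0]/7,115+p[1]/7,.066);d=q[:2]-J;print(q[:2],np.hypot(*d),np.degrees(np.arctan2(d[1],d[0]))%360)
E
```

```text
[ 0.48534707 -0.19547151] 0.03400535565217016 217.01386458717457
[ 0.48119927 -0.16293142] 0.03354678389115786 158.9149228451936
[ 0.51323383 -0.20885448] 0.03386242835133308 271.24174175153433
```

```bash
python3 - <<'E'
from h import *
rows([pt(.111,92.5,.060),pt(.111,97,.060),pt(.120,97,.06),pt(.139,97,.06),pt(.139,97,.11),pt(.135,97,.155)],[2.5]+[7]*5,0)
E
```

```text
at [ 0.5161 -0.064   0.0598] psi -2.07 j [-0.11  0.93  0.33  1.85 -0.62  0.47  0.63] t 10.1 gap 0.117 F [-9.5  1.9 -0.8]
[np.float64(-0.2), np.float64(-8.4), np.float64(0.4), np.float64(-4.6), 0]
[np.float64(-0.1), np.float64(-17.0), np.float64(1.4), np.float64(-9.1), 0]
[np.float64(-0.1), np.float64(-18.5), np.float64(-7.5), np.float64(-9.1), 0]
[np.float64(-0.1), np.float64(-21.5), np.float64(-26.2), np.float64(-9.1), 0]
[np.float64(-50.1), np.float64(-21.7), np.float64(-26.3), np.float64(-9.1), 0]
[np.float64(-95.1), np.float64(-21.2), np.float64(-22.4), np.float64(-9.1), 0]
```

play_rows(rows=[0,-9,0.4,-4.6,0,0,-18,1.4,-9,0,0,-18,1.4,-9,0,0,-19,-3,-9,0,0,-20,-9,-9,0,0,-21,-17,-9,0,0,-22,-26,-9,0,0,-22,-26,-9,0,0,-22,-26,-9,0])

```text
clock: 11.0
tool_pos: [0.4969, -0.0374, 0.0603]
eef_rot: [0.53, 0.468, 0.53, -0.468]
ft_force: [0.7, 0.5, -1.2]
finger_gap: 0.123
```

```bash
python3 chk.py; python3 - <<'E'
from h import *
from plant import r
c=r.capture("scene");np.savez("scene7.npz",**c)
crop(c,150,95,270,215,6,"pics/scene7c.png")
E
```

```text
rad 0.1385 pos th 96.47 bar th 97.02 z 0.0603 F [ 0.7  0.5 -1.2] M [-0.07 -0.02  0.03] j [-0.13  0.91  0.27  1.93 -0.6   0.38  0.72] t 11.0 gap 0.12312560220461452
```

View pics/scene7c.png

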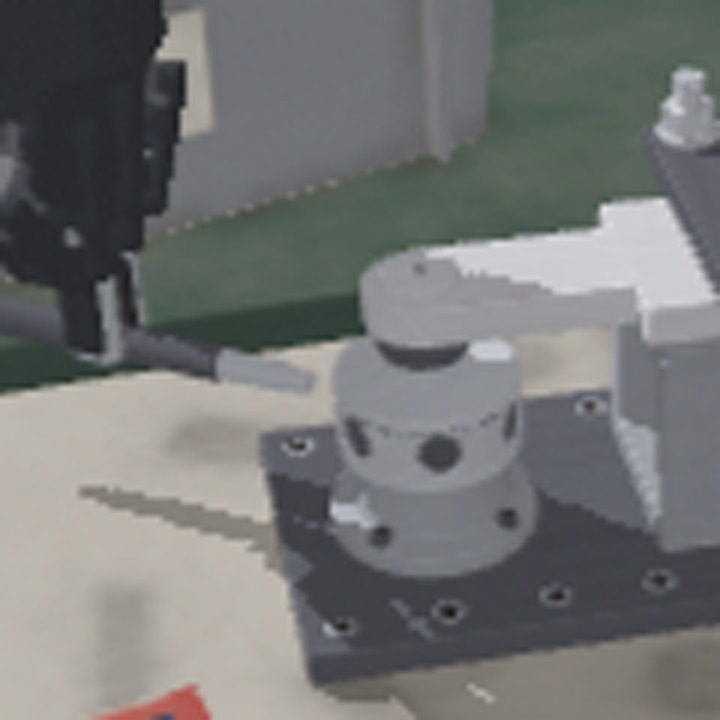

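The bar is clear of the collar and the facing hole is at (438,453) in the crop, unchanged. I'll check that the bar hasn't slipped in the grip and plan the move round.

```bash
python3 - <<'E'
from h import *
from plant import r
c=r.capture("wrist");np.savez("w7.npz",**c)
P=cloud(c);s,p,R,psi=tool()
m=np.zeros(P.shape[:2],bool);m[20:230,230:292]=1;m&=(P[...,2]>p[2]-.01)
Q=(P-p)@R;q=Q[m]
for a in np.arange(-.095,-.02,.01):
    k=(q[:,2]>=a)&(q[:,2]<a+.01)
    if k.sum()>5: print(round(a,3),k.sum(),np.round(1000*np.array([q[k,1].min(),q[k,1].max(),np.percentile(q[k,0],5)]),1))
print(q[:,2].min())
q=ray(load("scene7.npz"),150+438/6,95+453/6,.066);d=q[:2]-J;print(np.degrees(np.arctan2(d[1],d[0]))%360)
e=[pt(.138,97,.10)+[7],pt(.13,97,.15)+[7],pt(.115,130,.16)+[40],pt(.115,175,.16)+[85],pt(.145,217,.15)+[127],pt(.145,217,.061)+[127]]
W=np.array(lin(e,[1,5,6,6,3]));rows(W[:,:3],W[:,3],0)
E
```

```text
-0.095 351 [-4.1  4.9 -8.6]
-0.085 816 [-5.7  6.2 -9.9]
-0.075 878 [  -5.8    6.2 -142.9]
-0.065 802 [ -5.6   6.  -10.2]
-0.055 905 [ -7.    7.7 -11.3]
-0.045 881 [ -7.1   7.4 -11.5]
-0.035 846 [ -7.3   7.6 -11.5]
-0.025 795 [ -7.4   7.6 -11.4]
-0.09051079020310455
216.4532321271036
at [ 0.4968 -0.0378  0.0603] psi 6.98 j [-0.13  0.91  0.27  1.93 -0.59  0.38  0.72] t 11.1 gap 0.119 F [ 0.3 -0.8 -1.6]
[np.float64(-89.7), np.float64(-1.2), np.float64(8.1), np.float64(-0.0), 0]
[np.float64(-91.7), np.float64(-13.7), np.float64(14.8), np.float64(-6.6), 0]
[np.float64(-93.7), np.float64(-26.2), np.float64(21.5), np.float64(-13.2), 0]
[np.float64(-95.7), np.float64(-38.8), np.float64(28.2), np.float64(-19.8), 0]
[np.float64(-97.7), np.float64(-51.3), np.float64(35.0), np.float64(-26.4), 0]
[np.float64(-99.7), np.float64(-63.8), np.float64(41.7), np.float64(-33.0), 0]
[np.float64(-99.7), np.float64(-72.1), np.float64(53.8), np.float64(-40.5), 0]
[np.float64(-99.6), np.float64(-80.4), np.float64(65.9), np.float64(-48.0), 0]
[np.float64(-99.6), np.float64(-88.7), np.float64(77.9), np.float64(
[... 285 characters left out ...]
15.8), np.float64(130.3), np.float64(-85.0), 0]
[np.float64(-96.3), np.float64(-118.0), np.float64(146.4), np.float64(-92.0), 0]
[np.float64(-94.6), np.float64(-120.2), np.float64(162.4), np.float64(-99.0), 0]
[np.float64(-92.9), np.float64(-122.3), np.float64(178.5), np.float64(-106.0), 0]
[np.float64(-91.3), np.float64(-124.5), np.float64(194.6), np.float64(-113.0), 0]
[np.float64(-89.6), np.float64(-126.7), np.float64(210.6), np.float64(-120.0), 0]
[np.float64(-59.9), np.float64(-126.7), np.float64(210.6), np.float64(-120.0), 0]
[np.float64(-30.3), np.float64(-126.7), np.float64(210.6), np.float64(-120.0), 0]
[np.float64(-0.6), np.float64(-126.7), np.float64(210.6), np.float64(-120.0), 0]
```

play_rows(rows=[-45,0,0,0,0,-90,-1,8,0,0,-92,-14,15,-6.5,0,-94,-26,21.5,-13,0,-96,-39,28,-20,0,-98,-51,35,-26.5,0,-100,-64,42,-33,0,-100,-72,54,-40.5,0,-100,-80,66,-48,0,-100,-89,78,-55.5,0,-100,-97,90,-63,0,-100,-105,102,-70.5,0,-100,-114,114,-78,0,-98,-116,130,-85,0,-96,-118,146,-92,0,-94,-120,162,-99,0,-93,-122,178,-106,0,-91,-125,195,-113,0,-90,-127,211,-120,0,-90,-127,211,-120,0])

```text
clock: 13.1
tool_pos: [0.3957, -0.2648, 0.1501]
eef_rot: [0.67, -0.225, 0.671, 0.224]
ft_force: [-0.6, 0.9, -1.7]
finger_gap: 0.12
```

```bash
python3 chk.py; python3 - <<'E'
from h import *
from plant import r
c=r.capture("scene");cv2.imwrite("pics/s8.png",c["img"])
rows([pt(.145,216.7,.0612),pt(.112,216.7,.0612)],[126.7]*2,0)
E
```

```text
rad 0.1473 pos th 217.54 bar th 217.02 z 0.1501 F [-0.6  0.9 -1.7] M [0.02 0.04 0.01] j [ 0.68  0.7  -0.27  1.93  0.34  0.55  2.39] t 13.1 gap 0.11980038198628432
at [ 0.3959 -0.2635  0.1502] psi 126.84 j [ 0.67  0.7  -0.27  1.93  0.34  0.55  2.39] t 13.15 gap 0.12 F [ 0.8  1.1 -1.7]
[np.float64(89.0), np.float64(1.2), np.float64(1.4), np.float64(0.1), 0]
[np.float64(88.9), np.float64(1.1), np.float64(34.4), np.float64(0.1), 0]
```

View pics/s8.png

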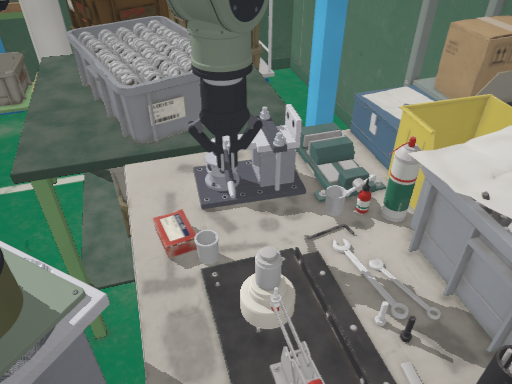

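The bar is above the bench, in line with the facing hole; the cups and tin have not moved. Next I lower and insert it.

play_rows(rows=[40,1,0,0,0,75,1,0,0,0,89,1,0,0,0,89,1,0,0,0,89,1,5,0,0,89,1,10,0,0,89,1,14,0,0,89,1,18,0,0,89,1,22,0,0,89,1,26,0,0,89,1,26,0,0])

```text
clock: 14.25
tool_pos: [0.4171, -0.2456, 0.0614]
eef_rot: [0.671, -0.225, 0.67, 0.225]
ft_force: [-0.8, -0.3, -0.5]
finger_gap: 0.117
```

```bash
python3 chk.py; python3 - <<'E'
from h import *
rows([pt(.1105,216.7,.0612)],[126.7],0)
E
```

```text
rad 0.1187 pos th 216.51 bar th 217.03 z 0.0614 F [-0.8 -0.3 -0.5] M [ 0.02 -0.01  0.02] j [ 0.56  0.87 -0.16  1.97  0.4   0.33  2.29] t 14.25 gap 0.11691415517372711
at [ 0.4171 -0.2456  0.0614] psi 127.03 j [ 0.56  0.87 -0.16  1.97  0.4   0.33  2.29] t 14.25 gap 0.117 F [-0.8 -0.3 -0.5]
[np.float64(0.2), np.float64(-0.4), np.float64(8.2), np.float64(0.3), 0]
```

In without contact force. I push 9 mm deeper and start the second swing.

play_rows(rows=[0,0,4,0,0,0,0,9,0,0,0,0,9,0,0,0,0,9,0,0])

```text
clock: 14.65
tool_pos: [0.4238, -0.2405, 0.0613]
eef_rot: [0.67, -0.224, 0.671, 0.224]
ft_force: [-0.9, -0.4, -1.7]
finger_gap: 0.12
```

```bash
python3 chk.py; python3 - <<'E'
from h import *
th=np.arange(212,160,-5.);rows([pt(.1095,a,.0612) for a in th],th-90,0)
E
```

```text
rad 0.1103 pos th 216.47 bar th 217.01 z 0.0613 F [-0.9 -0.4 -1.7] M [-0.05 -0.01 -0.01] j [ 0.54  0.88 -0.16  1.96  0.39  0.34  2.28] t 14.65 gap 0.11978905085597279
at [ 0.4238 -0.2405  0.0613] psi 127.01 j [ 0.54  0.88 -0.16  1.96  0.39  0.34  2.28] t 14.65 gap 0.12 F [-0.9 -0.4 -1.7]
[np.float64(0.1), np.float64(8.5), np.float64(1.2), np.float64(5.0), 0]
[np.float64(0.1), np.float64(18.0), np.float64(2.4), np.float64(10.0), 0]
[np.float64(0.1), np.float64(27.3), np.float64(4.5), np.float64(15.0), 0]
[np.float64(0.1), np.float64(36.4), np.float64(7.4), np.float64(20.0), 0]
[np.float64(0.1), np.float64(45.2), np.float64(11.0), np.float64(25.0), 0]
[np.float64(0.1), np.float64(53.7), np.float64(15.4), np.float64(30.0), 0]
[np.float64(0.1), np.float64(61.8), np.float64(20.6), np.float64(35.0), 0]
[np.float64(0.1), np.float64(69.4), np.float64(26.4), np.float64(40.0), 0]
[np.float64(0.1), np.float64(76.4), np.float64(32.9), np.float64(45.0), 0]
[np.float64(0.1), np.float64(82.8), np.float64(39.9), np.float64(50.0), 0]
[np.float64(0.1), np.float64(88.7), np.float64(47.5), np.float64(55.0), 0]
```

play_rows(rows=[0,8.5,1.2,5,0,0,18,2.4,10,0,0,27.3,4.5,15,0,0,36.4,7.4,20,0,0,45.2,11,25,0,0,53.7,15.4,30,0,0,61.8,20.6,35,0,0,69.4,26.4,40,0,0,76.4,32.9,45,0])

```text
clock: 15.55
tool_pos: [0.403, -0.161, 0.0614]
eef_rot: [0.705, 0.051, 0.706, -0.053]
ft_force: [-6.5, -11.0, -2.1]
finger_gap: 0.117
```

```bash
python3 chk.py; python3 - <<'E'
from h import *
th=np.arange(166,115,-5.);rows([pt(.1095,a,.0612) for a in th],th-90,0)
E
```

```text
rad 0.1104 pos th 172.71 bar th 171.58 z 0.0614 F [ -6.5 -11.   -2.1] M [-2.38  1.18 -0.86] j [ 0.3   0.85  0.01  2.15 -0.02  0.15  1.75] t 15.55 gap 0.1170185420398914
at [ 0.403  -0.161   0.0614] psi 81.58 j [ 0.3   0.85  0.01  2.15 -0.02  0.15  1.75] t 15.55 gap 0.117 F [ -6.5 -11.   -2.1]
[np.float64(0.2), np.float64(12.8), np.float64(1.4), np.float64(5.6), 0]
[np.float64(0.1), np.float64(22.3), np.float64(2.7), np.float64(10.6), 0]
[np.float64(0.1), np.float64(31.6), np.float64(4.9), np.float64(15.6), 0]
[np.float64(0.1), np.float64(40.7), np.float64(7.8), np.float64(20.6), 0]
[np.float64(0.1), np.float64(49.5), np.float64(11.6), np.float64(25.6), 0]
[np.float64(0.0), np.float64(57.9), np.float64(16.1), np.float64(30.6), 0]
[np.float64(0.0), np.float64(65.9), np.float64(21.3), np.float64(35.6), 0]
[np.float64(0.0), np.float64(73.4), np.float64(27.2), np.float64(40.6), 0]
[np.float64(-0.0), np.float64(80.4), np.float64(33.7), np.float64(45.6), 0]
[np.float64(-0.0), np.float64(86.8), np.float64(40.8), np.float64(50.6), 0]
[np.float64(-0.1), np.float64(92.5), np.float64(48.5), np.float64(55.6), 0]
```

play_rows(rows=[0,11.5,1.2,5.5,0,0,21.5,2.6,10.5,0,0,31,4.9,15.5,0,0,40.5,7.8,20.5,0,0,49.5,11.6,25.5,0,0,58,16,30.5,0,0,66,21.3,35.5,0,0,73.4,27,40.5,0,0,80.4,33.7,45.5,0,0,86.8,40.8,50.5,0])

```text
clock: 16.55
tool_pos: [0.455, -0.08, 0.0612]
eef_rot: [0.615, 0.347, 0.617, -0.348]
ft_force: [-9.3, -7.2, -1.5]
finger_gap: 0.12
```

```bash
python3 chk.py; python3 - <<'E'
from h import *
th=np.arange(118,90,-3.);rows([pt(.1095,a,.0612) for a in th],th-90,0)
E
```

```text
rad 0.111 pos th 121.18 bar th 121.14 z 0.0612 F [-9.3 -7.2 -1.5] M [-1.46  2.13 -0.9 ] j [ 0.01  0.87  0.17  2.05 -0.52  0.26  1.17] t 16.55 gap 0.11992609740090657
at [ 0.455  -0.08    0.0612] psi 31.14 j [ 0.01  0.87  0.17  2.05 -0.52  0.26  1.17] t 16.55 gap 0.12 F [-9.3 -7.2 -1.5]
[np.float64(-0.1), np.float64(6.1), np.float64(1.7), np.float64(3.1), 0]
[np.float64(-0.1), np.float64(11.8), np.float64(2.1), np.float64(6.1), 0]
[np.float64(-0.1), np.float64(17.5), np.float64(2.9), np.float64(9.1), 0]
[np.float64(-0.1), np.float64(23.1), np.float64(3.9), np.float64(12.1), 0]
[np.float64(-0.1), np.float64(28.7), np.float64(5.3), np.float64(15.1), 0]
[np.float64(-0.2), np.float64(34.2), np.float64(6.9), np.float64(18.1), 0]
[np.float64(-0.2), np.float64(39.6), np.float64(8.9), np.float64(21.1), 0]
[np.float64(-0.2), np.float64(44.9), np.float64(11.1), np.float64(24.1), 0]
[np.float64(-0.2), np.float64(50.0), np.float64(13.6), np.float64(27.1), 0]
[np.float64(-0.2), np.float64(55.1), np.float64(16.3), np.float64(30.1), 0]
```

play_rows(rows=[0,6,1,3,0,0,11.8,1.5,6,0,0,17.5,2.3,9,0,0,23,3.3,12,0,0,28.7,4.7,15,0,0,34,6.4,18,0])

```text
clock: 17.15
tool_pos: [0.487, -0.0669, 0.0609]
eef_rot: [0.553, 0.438, 0.556, -0.439]
ft_force: [-11.8, 0.2, -0.9]
finger_gap: 0.119
```

```bash
python3 chk.py; python3 - <<'E'
from h import *
th=np.arange(102,88,-2.);rows([pt(.1095,a,.0612) for a in th],th-90,0)
E
```

```text
rad 0.111 pos th 103.28 bar th 103.29 z 0.0609 F [-11.8   0.2  -0.9] M [ 0.08  2.47 -0.82] j [-0.08  0.91  0.29  1.95 -0.65  0.38  0.94] t 17.15 gap 0.11890094077620506
at [ 0.487  -0.0669  0.0609] psi 13.29 j [-0.08  0.91  0.29  1.95 -0.65  0.38  0.94] t 17.15 gap 0.119 F [-11.8   0.2  -0.9]
[np.float64(-0.3), np.float64(2.4), np.float64(1.6), np.float64(1.3), 0]
[np.float64(-0.3), np.float64(6.3), np.float64(1.7), np.float64(3.3), 0]
[np.float64(-0.3), np.float64(10.1), np.float64(2.0), np.float64(5.3), 0]
[np.float64(-0.3), np.float64(13.9), np.float64(2.4), np.float64(7.3), 0]
[np.float64(-0.4), np.float64(17.7), np.float64(3.0), np.float64(9.3), 0]
[np.float64(-0.4), np.float64(21.4), np.float64(3.7), np.float64(11.3), 0]
[np.float64(-0.4), np.float64(25.2), np.float64(4.5), np.float64(13.3), 0]
```

play_rows(rows=[0,3.8,0.2,2,0,0,7.6,0.5,4,0])

```text
clock: 17.35
tool_pos: [0.4944, -0.0655, 0.0609]
eef_rot: [0.538, 0.457, 0.541, -0.458]
ft_force: [-11.3, 2.3, -1.1]
finger_gap: 0.115
```

```bash
python3 chk.py
```

```text
rad 0.111 pos th 99.36 bar th 99.34 z 0.0609 F [-11.3   2.3  -1.1] M [ 0.46  2.45 -0.75] j [-0.1   0.92  0.32  1.92 -0.67  0.42  0.89] t 17.35 gap 0.11546375002022137
```

Still turning freely. I carry on in small steps.

play_rows(rows=[0,3.8,0.2,2,0,0,7.6,0.5,4,0])

```text
clock: 17.55
tool_pos: [0.5019, -0.0644, 0.0608]
eef_rot: [0.521, 0.476, 0.525, -0.477]
ft_force: [-12.9, 4.2, -0.5]
finger_gap: 0.117
```

```bash
python3 chk.py
```

```text
rad 0.1111 pos th 95.47 bar th 95.35 z 0.0608 F [-12.9   4.2  -0.5] M [ 0.75  2.9  -1.  ] j [-0.12  0.93  0.35  1.9  -0.69  0.45  0.83] t 17.55 gap 0.1174774453272044
```

play_rows(rows=[0,2,0.1,1,0,0,3.8,0.2,2,0])

```text
clock: 17.75
tool_pos: [0.5052, -0.0641, 0.0607]
eef_rot: [0.512, 0.484, 0.517, -0.486]
ft_force: [-15.4, 4.4, 0.4]
finger_gap: 0.123
```

```bash
python3 chk.py;  python3 - <<'E'
from h import *
from plant import r
c=r.capture("scene");np.savez("scene9.npz",**c);crop(c,176,115,266,205,7,"pics/s9c.png")
E
```

```text
rad 0.1111 pos th 93.79 bar th 93.38 z 0.0607 F [-15.4   4.4   0.4] M [ 0.92  3.32 -1.16] j [-0.13  0.93  0.36  1.89 -0.7   0.46  0.81] t 17.75 gap 0.12296981644145831
```

View pics/s9c.png

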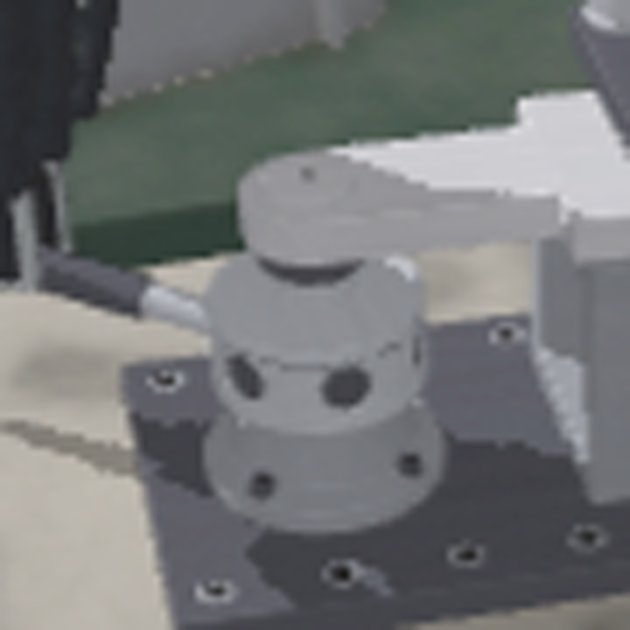

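Force is rising, from 12 to 16 N. The facing hole is at crop (346,387), and I compute its angle.

```bash
python3 - <<'E'
from h import *
c=load("scene9.npz")
for p in ((346,387),(245,377)):
    q=ray(c,176+p[0]/7,115+p[1]/7,.066);d=q[:2]-J;print(q[:2],np.hypot(*d),np.degrees(np.arctan2(d[1],d[0]))%360)
E
```

```text
[ 0.48816163 -0.19960082] 0.03460572963083363 225.30726103294433
[ 0.47799161 -0.16873607] 0.03507229444497946 169.71174096027218
```

play_rows(rows=[0,2,0,1,0,0,4,0.1,2,0,0,6,0.2,3,0,0,6,0.2,3,0])

```text
clock: 18.2
tool_pos: [0.5105, -0.0639, 0.0605]
eef_rot: [0.499, 0.497, 0.504, -0.5]
ft_force: [-18.4, 4.7, 0.2]
finger_gap: 0.119
```

```bash
python3 chk.py
```

```text
rad 0.1112 pos th 91.04 bar th 90.35 z 0.0605 F [-18.4   4.7   0.2] M [ 0.9   4.08 -1.38] j [-0.14  0.94  0.39  1.87 -0.72  0.49  0.76] t 18.2 gap 0.1189775892412246
```

play_rows(rows=[0,2,0,1,0,0,4,0,2,0,0,6,0,3,0,0,8,0.1,4,0,0,8,0.1,4,0])

```text
clock: 18.7
tool_pos: [0.5175, -0.064, 0.0602]
eef_rot: [-0.481, -0.514, -0.487, 0.518]
ft_force: [-24.3, 5.0, 0.7]
finger_gap: 0.12
```

```bash
python3 chk.py;  python3 - <<'E'
from h import *
from plant import r
c=r.capture("scene");np.savez("scene10.npz",**c);crop(c,176,115,266,205,7,"pics/s10c.png")
E
```

```text
rad 0.1111 pos th 87.4 bar th 86.3 z 0.0602 F [-24.3   5.    0.7] M [ 0.72  5.22 -1.83] j [-0.15  0.95  0.42  1.84 -0.73  0.52  0.7 ] t 18.7 gap 0.11991196972839964
```

View pics/s10c.png

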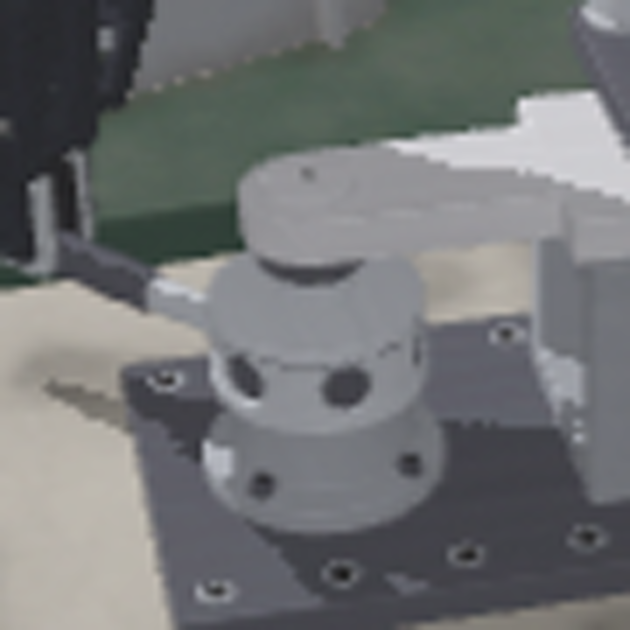

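The holes stayed at (346,387) and (245,377) through the last 7° of push, so the collar is on its stop. I back off to unload the bar.

```bash
python3 - <<'E'
from h import *
rows([pt(.111,a,.0605) for a in (92,98,102)],[2,8,12],0)
E
```

```text
at [ 0.5175 -0.064   0.0603] psi -3.68 j [-0.15  0.95  0.42  1.84 -0.73  0.52  0.7 ] t 18.75 gap 0.119 F [-23.6   4.6   0.4]
[np.float64(-0.2), np.float64(-8.8), np.float64(0.6), np.float64(-5.7), 0]
[np.float64(-0.1), np.float64(-20.3), np.float64(2.4), np.float64(-11.7), 0]
[np.float64(0.0), np.float64(-27.9), np.float64(4.2), np.float64(-15.7), 0]
```

play_rows(rows=[0,-5,0.2,-3,0,0,-10,0.8,-6,0,0,-15,1.5,-9,0,0,-20,2.4,-12,0,0,-20,2.4,-12,0])

```text
clock: 19.25
tool_pos: [0.4983, -0.0653, 0.0608]
eef_rot: [0.533, 0.461, 0.538, -0.462]
ft_force: [-15.7, 4.2, 0.2]
finger_gap: 0.119
```

```bash
python3 chk.py; cat > inh.py <<'E'
from h import *
from plant import r
c=r.capture("wrist");cv2.imwrite("pics/w_%d.png"%round(100*r.read_state()["clock"]),c["img"])
P=cloud(c);s,p,R,psi=tool()
Q=(P-p)@R
m=np.zeros(P.shape[:2],bool);m[0:230,190:330]=1;m&=(np.abs(Q[...,0]+.006)<.012)&(np.abs(Q[...,1])<.035)
q=Q[m]
for a in np.arange(-.105,-.02,.01):
    k=(q[:,2]>=a)&(q[:,2]<a+.01)
    if k.sum()>5: print(round(a,3),k.sum(),np.round(1000*np.array([q[k,1].min(),q[k,1].max(),np.percentile(q[k,0],5)]),1))
print(q[:,2].min())
E
python3 inh.py
```

```text
rad 0.1107 pos th 97.38 bar th 98.51 z 0.0608 F [-15.7   4.2   0.2] M [ 0.93  3.49 -1.16] j [-0.11  0.92  0.33  1.91 -0.67  0.43  0.88] t 19.25 gap 0.11909566064278916
-0.095 341 [-1.1  8.  -8.1]
-0.085 790 [-2.7  8.9 -9.2]
-0.075 853 [-3.1  8.9 -9.6]
-0.065 794 [-3.6  8.4 -9.8]
-0.055 889 [ -5.7   9.4 -11.1]
-0.045 897 [ -5.8   9.1 -11.2]
-0.035 843 [ -6.3   8.5 -11.3]
-0.025 805 [ -6.9   8.2 -11.2]
-0.09046731738222825
```

play_rows(rows=[0,-6,0.3,-3,0,0,-12,0.8,-6,0,0,-18,1.8,-9,0,0,-18,1.8,-9,0])

```text
clock: 19.7
tool_pos: [0.4833, -0.0708, 0.0613]
eef_rot: [0.57, 0.418, 0.571, -0.418]
ft_force: [-2.8, 0.1, -2.2]
finger_gap: 0.119
```

```bash
python3 chk.py; python3 inh.py
```

```text
rad 0.1083 pos th 105.64 bar th 107.5 z 0.0613 F [-2.8  0.1 -2.2] M [ 0.21  0.69 -0.16] j [-0.06  0.9   0.27  1.96 -0.62  0.36  1.  ] t 19.7 gap 0.1190831999928586
-0.095 339 [-4.5  4.5 -8.8]
-0.085 809 [ -5.7   5.8 -10. ]
-0.075 850 [ -5.8   5.9 -10.3]
-0.065 789 [ -5.9   5.7 -10.2]
-0.055 900 [ -7.7   7.  -11.4]
-0.045 894 [ -7.8   7.2 -11.5]
-0.035 830 [ -7.5   7.2 -11.6]
-0.025 796 [ -7.6   7.1 -11.5]
-0.09023800545014934
```

play_rows(rows=[0,-1.5,0,0,0,0,-1.5,-4,0,0,0,-1.5,-9,0,0,0,-1.5,-15,0,0,0,-1.5,-22,0,0,0,-1.5,-30,0,0,0,-1.5,-30,0,0])

```text
clock: 20.45
tool_pos: [0.4734, -0.041, 0.0613]
eef_rot: [0.57, 0.418, 0.571, -0.418]
ft_force: [0.0, -0.2, -1.9]
finger_gap: 0.118
```

```bash
python3 chk.py;  python3 - <<'E'
from h import *
from plant import r
c=r.capture("scene");np.savez("scene11.npz",**c);crop(c,166,105,266,205,7,"pics/s11c.png")
E
```

```text
rad 0.1396 pos th 106.25 bar th 107.58 z 0.0613 F [ 0.  -0.2 -1.9] M [0.02 0.01 0.04] j [-0.12  0.89  0.25  2.01 -0.65  0.32  0.98] t 20.45 gap 0.11790102470322497
```

View pics/s11c.png

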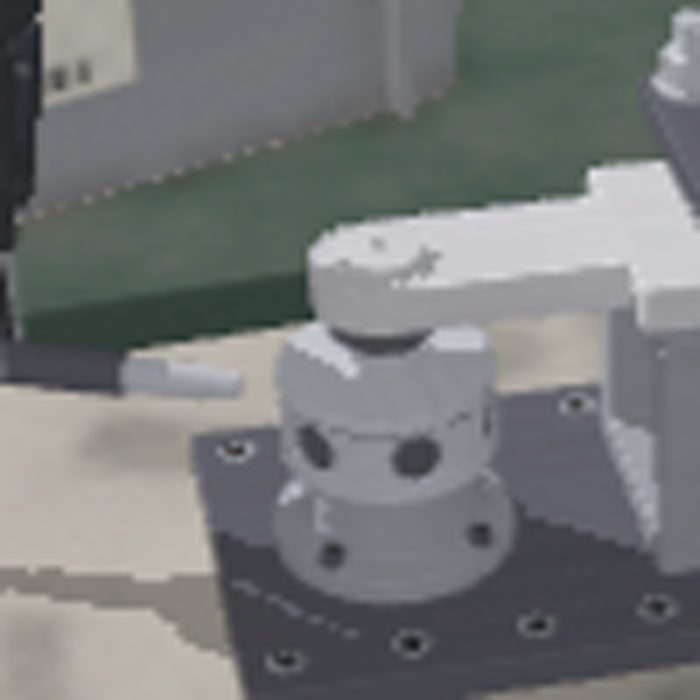

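```bash
python3 - <<'E'
from h import *
s,p,R,psi=tool()
e=[list(p)+[psi],[p[0],p[1],.20,psi],[.445,-.18,.21,33],[.44,-.348,.20,52],[.44,-.348,.10,52]]
W=np.array(lin(e,[3,4,5,2]));rows(W[:,:3],W[:,3],0)
E
```

```text
at [ 0.4737 -0.0417  0.0613] psi 17.55 j [-0.12  0.89  0.25  2.01 -0.65  0.32  0.98] t 20.5 gap 0.119 F [ 0.9 -0.5 -2.1]
[np.float64(-46.2), np.float64(-0.0), np.float64(-0.0), np.float64(0.0), 0]
[np.float64(-92.4), np.float64(-0.0), np.float64(-0.0), np.float64(0.0), 0]
[np.float64(-138.7), np.float64(-0.0), np.float64(-0.0), np.float64(0.0), 0]
[np.float64(-141.2), np.float64(-17.3), np.float64(30.8), np.float64(-3.9), 0]
[np.float64(-143.7), np.float64(-34.5), np.float64(61.6), np.float64(-7.7), 0]
[np.float64(-146.2), np.float64(-51.8), np.float64(92.4), np.float64(-11.6), 0]
[np.float64(-148.7), np.float64(-69.1), np.float64(123.2), np.float64(-15.4), 0]
[np.float64(-146.7), np.float64(-80.1), np.float64(154.9), np.float64(-19.2), 0]
[np.float64(-144.7), np.float64(-91.2), np.float64(186.6), np.float64(-23.0), 0]
[np.float64(-142.7), np.float64(-102.3), np.float64(218.4), np.float64(-26.8), 0]
[np.float64(-140.7), np.float64(-113.4), np.float64(250.1), np.float64(-30.6), 0]
[np.float64(-138.7), np.float64(-124.5), np.float64(281.8), np.float64(-34.4), 0]
[np.float64(-88.7), np.float64(-124.5), np.float64(281.9), np.float64(-34.4), 0]
[np.float64(-38.7), np.float64(-124.5), np.float64(281.9), np.float64(-34.4), 0]
```

play_rows(rows=[-46,0,0,0,0,-92,0,0,0,0,-139,0,0,0,0,-141,-17,31,-4,0,-144,-35,62,-8,0,-146,-52,92,-12,0,-149,-69,123,-15.5,0,-147,-80,155,-19,0,-145,-91,187,-23,0,-143,-102,218,-27,0,-141,-113,250,-31,0,-139,-124,282,-34.5,0,-89,-124,282,-34.5,0,-45,-124,282,-34.5,0,-25,-124,282,-34.5,0,-25,-124,282,-34.5,0,-25,-124,282,-34.5,0])

```text
clock: 22.2
tool_pos: [0.4403, -0.349, 0.0871]
eef_rot: [0.669, 0.23, 0.668, -0.231]
ft_force: [0.2, -0.3, -1.5]
finger_gap: 0.122
```

```bash
python3 chk.py; python3 inh.py; ls -t pics | head -1
```

```text
rad 0.1884 pos th 247.47 bar th 141.98 z 0.0871 F [ 0.2 -0.3 -1.5] M [ 0.01  0.03 -0.03] j [ 0.51  0.9   0.2   1.69 -0.29  0.58  1.79] t 22.2 gap 0.1219610183137299
-0.095 367 [-4.9  4.1 -8.4]
-0.085 814 [-6.1  5.4 -9.4]
-0.075 859 [-6.2  5.5 -9.6]
-0.065 786 [-6.4  5.2 -9.7]
-0.055 907 [ -7.8   6.9 -10.9]
-0.045 893 [ -7.9   7.  -11. ]
-0.035 833 [ -8.1   6.8 -11.1]
-0.025 798 [ -7.7   6.9 -10.9]
-0.09067567733039905
w_2225.png
```

play_rows(rows=[40,0,0,0,0,70,0,0,0,0,80,0,0,0,0,83.5,0,0,0,0,83.5,0,0,0,0,83.5,0,0,0,0])

```text
clock: 22.85
tool_pos: [0.441, -0.3492, 0.0046]
eef_rot: [0.669, 0.23, 0.668, -0.231]
ft_force: [-1.2, 0.8, -1.7]
finger_gap: 0.117
```

```bash
python3 chk.py
```

```text
rad 0.1883 pos th 247.69 bar th 142.01 z 0.0046 F [-1.2  0.8 -1.7] M [0.03 0.   0.01] j [ 0.54  1.04  0.15  1.71 -0.32  0.41  1.81] t 22.85 gap 0.1168233263013937
```

No contact yet. I go about 2 mm lower, release and lift away.

play_rows(rows=[1,0,0,0,0,2,0,0,0,0,2,0,0,0,0,2,0,0,0,20,2,0,0,0,30,2,0,0,0,45,2,0,0,0,45,0,0,0,0,45,-15,0,0,0,45,-50,0,0,0,45,-100,0,0,0,45,-150,0,0,0,45,-150,0,0,0,45,-150,0,0,0,45])

```text
clock: 24.25
tool_pos: [0.4406, -0.3486, 0.1547]
eef_rot: [0.669, 0.23, 0.668, -0.23]
ft_force: [-0.5, -0.3, 0.3]
finger_gap: 0.451
```

```bash
python3 chk.py; python3 - <<'E'
from h import *
from plant import r
for n in ("wrist","scene"):
  c=r.capture(n);np.savez(n+"12.npz",**c);cv2.imwrite(f"pics/{n}12.png",c["img"])
E
```

```text
rad 0.1879 pos th 247.49 bar th 142.01 z 0.1547 F [-0.5 -0.3  0.3] M [ 0.05  0.08 -0.02] j [ 0.49  0.8   0.25  1.64 -0.26  0.73  1.77] t 24.25 gap 0.45148290035034233
```

View pics/wrist12.png

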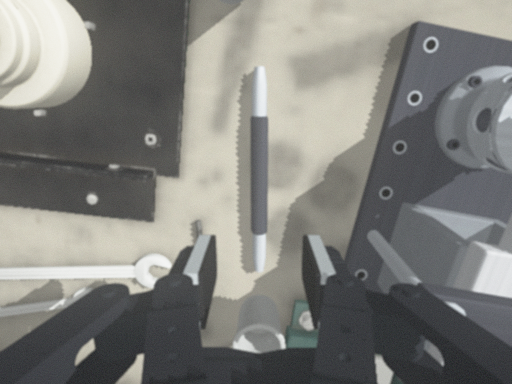

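View pics/scene12.png

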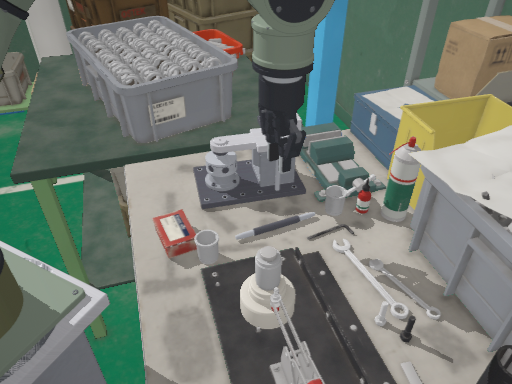

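```bash
python3 - <<'E'
from h import *
from plant import r
c=load("scene12.npz");P=cloud(c);Q=P[(np.abs(P[...,0]-.44)<.1)&(np.abs(P[...,1]+.348)<.1)&(P[...,2]>.006)&(P[...,2]<.05)]
print("bar pts top z",np.percentile(Q[:,2],[50,95]),Q[:,:2].mean(0), "dist",np.hypot(*(Q[:,:2].mean(0)-J)))
a=load("scene0.npz")
for n,(u0,v0,u1,v1) in {"tin":(150,208,196,256),"cup1":(192,226,222,268),"cup2":(322,184,350,218)}.items():
    print(n,"mean abs diff",np.abs(a["img"][v0:v1,u0:u1].astype(int)-c["img"][v0:v1,u0:u1]).mean().round(1))
print("hand in:",r.hand_in())
E
```

```text
bar pts top z [0.01344725 0.03997575] [ 0.45140589 -0.35839814] dist 0.19330640762704193
tin mean abs diff 4.2
cup1 mean abs diff 4.4
cup2 mean abs diff 4.2
the job is handed in; nothing more can be done
hand in: None
```

I wound the collar to its stop with the tommy bar, laid the bar back on the bench, and handed the job in at about 24 s of the 72 s. No verdict was reported.

**What I did:**
- I gripped the bar at its middle and inserted it in the hole at about 201° (world angles throughout). I wound about 104° in one swing.
- I then withdrew the bar, put it in the next hole at about 217°, and wound on until the collar stopped turning.
- I unloaded and withdrew the bar, and laid it near its starting place.

**Last checks:**
- **Stop:** in the last pictures with the bar in, the holes stayed put while I pushed the bar about 7° further and the force rose to about 25 N. Two holes measured 225.3° and 169.7° (stepped on by 60°, 225.3° and 229.7°), against about 227.4° expected at the stop. The front hole had not moved after I withdrew the bar.
- **Bar:** it lies flat on the bench and released, about 0.19 m from the jack's axis, with its top at about 13 mm. That is a median depth reading. The same window also picked up other points up to about 40 mm, so the pictures are the firmer evidence that it lies flat.
- **Cups and tin:** image differences at their starting places were only about 4 grey levels, so they had not moved.
- **Arm:** the gripper stands open with its tip 0.15 m above the bench, and the wrist force is near zero.

The insertions were made without seeing the hole mouth, because the hand hid it. The bar twisted slightly in the grip at the stop and came straight again when unloaded.

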